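# Clamp the vacuum-line joint shut

### The arm

A 6-joint arm with a two-finger parallel gripper is mounted at the origin on the work surface. World frame = base frame: x ahead of the robot, y to its left, z up, the work surface at z = 0. Lengths are in m, angles in rad, forces in N, time in s.
With the tool pointing down it reaches from about 0.275 to 0.85 m from the base axis. Payload 5.2 kg.
Tool frame: the origin (TCP) lies midway between the tips of the shut fingers; the grasp point (between the pads) lies robot.tcp_to_grasp behind it (robot.tcp_to_grasp is the distance from the TCP to the grasp point, in m); z points along the fingers, x is the direction in which the jaws open and shut, and the axes are right-handed (so a half turn about z gives the same grasp; the last joint's range is limited). The gripper opens to 85 mm and grips with 20 to 120 N. Pads are 22 mm wide; open, the fingers measure 114 mm over their backs; the gripper's body (76 mm by 85 mm) begins 54 mm behind the grasp point. The pads swing forward as they close: fully open they stand 13 mm farther back than shut.
Start: joints at [-1.389, 0.259, 1.535, -0, 1.348, -0.203], TCP at [0.206, -0.51, 0.231] pointing down, gripper open.
Joint ranges: [-3.14, 3.14], [-0.91, 2.08], [0.19, 2.58], [-1.22, 4.36], [0.22, 2.71], [-3.12, 3.12]. Speed limits (rad/s): [2.57, 2.57, 3.14, 3.14, 3.14, 3.14].

### API

Orientations are given as a unit quaternion [w, x, y, z].
In Python, from plant import robot, viewer, order gives the robot as it stands.
- The arm moves only by the tool drive_tool, never from a script. Its argument "deltas" is a list that holds one entry, the list of rows, each a list of 6 numbers: the shift along the tool's x, y, z in cm, then the turn, a rotation vector about the tool's x, y, z in rad. A call has 1 to 8 rows; each row shifts and turns the pose as measured when the row begins, along the tool's axes as they then stand; what a row does not reach is not made up. A row lasts 1/10 s, in which the tool goes at most 50 mm and 8.59 degrees, less where a joint would pass 70% of its speed; a pose out of reach is approached as far as the arm can. A call is refused whole if a number of a shift passes 5 or a number of a turn 0.15, either way. A call with a gripper value outside its range is refused whole. "fingers" is the closure in counts, from 0 (fully open) to 255 (shut), set as the call begins (left out, the last holds). The fingers move at their own pace and stop on an object; the grip force is fixed at half the most. Time passes only in rows, so rows that do not move let the fingers close. It gives the time, the measured TCP pose, the force and the opening at its end, in the units of the state.
- robot.state(): the state, without advancing time (a new reading comes with each control period).
- viewer.grab_frame(name): name is "side" or "top" or "wrist"; returns a dict with "frame" (480x640x3 uint8, red, green, blue), "z_map" (480x640 float32, m along the optical axis (not along the pixel's ray), 0 where there is no reading), "K" (3x3 intrinsics, pixels), "extrinsics" (4x4, takes a point from camera to world coordinates); the wrist camera has in their place "hand_eye" (4x4, takes a point from camera to tool coordinates, whose origin is the TCP and whose axes are the tool frame's). Camera axes: x right, y down, z forward; pixel columns grow to the right and rows downward; lengths in m; the calibration is good to about 2 mm. A picture is of the moment at which its call begins: read the wrist's pose just before it.
- order.job_done(): hands the job in, once; it reports no verdict.
Trained networks look in the newest picture that a camera, given by its name, has taken for a name from the list of things; names that differ only in an ending like _2 or _b are one class to them, and where a whole thing is asked for, a point or a joint stands for the part that bears it (a point fixed in the world has none). Each returns a list of dicts, best first, with "score" (0 to 1); they miss things now and then, are a little off and sometimes report something else, mostly with a low value. They report only what shows in the picture. A call takes as long as a camera call.
- viewer.find_in(camera, name): "location" ([x, y, z] in m, in the coordinates of the camera as it stood for that picture, good to about 4 mm: the middle of the surface that is visible of it).
- viewer.regions_of(camera, name): "pixels" (480x640 bool, what is visible of it).
The state is a dict: "time_s": time; "joints": joint angles; "joint_velocities": joint speeds; "effort": joint torques, N m; "position": TCP position; "tool_rot": TCP orientation; "wrist_force": force on the tool from outside, world axes, zero at the start; "moment": the same for the moment, N m; "opening": finger opening in m.
Only numpy, scipy, OpenCV 4.12 (cv2) and the standard library are available. Lean on these libraries where they do the work, as an engineer would, in place of code of your own. Each camera call takes 0.05 s, during which the arm holds its last target.

### The job

Close the hinged clamp on the vacuum line: swing its open upper half over the two flanged pipe ends and bed it gently on the orange sleeve, stand the swing bolt up in the slot of its lug, then push the blue cam lever over towards the clamp until it goes firm, at about 10 N on its end. One pipe end is glass and the cam squeezes harder the further it goes, so stop there and leave the lever where it holds. Leave the bottle, the beaker and the spare ring standing where they are.

Things in the scene. Friction and masses are not known exactly. Their poses are not given: they have to be found in the camera images.
- stand: Clamp joint on a 160 x 100 mm plate, one rigid piece with pump box and glass trap. Origin on the bench under the middle of the joint; x points from the bolt side to the hinge side, y along the pipe to its glass end, z up. Pipe axis 125 mm up; pipes 50 mm, flanges 75 mm across. Hinge pin along y at x 55, z 125 mm. Bolt pivot along y at x -60, z 115 mm. Pump box 140 mm high from y -130 on.
- jaw (a joint): Upper half of the clamp ring (26 mm wide, outer radius 49 mm), radians about the hinge pin: 0 closed, grows as it opens up and away to +x; starts 0.9 to 1.5. Stiff hinge, stays where left, 2 to 3 N at the lug moves it. It beds on the sleeve at 0.02 to 0.07, different each time: feel for it. 6 to 10 N down on the lug is plenty; driving it on to 0 cracks the glass.
- jaw_lug (a point): Middle of the flat top of the jaw's lug: 118 mm from the hinge pin and 12 mm above the line from the pin through the lug (+x of it when the jaw stands open). The lug is 30 mm wide along y, 12 mm thick, 101 to 129 mm from the pin, with a 10 mm slot open at its end; inside 107 mm the ring rises above the lug.
- bolt (a joint): Swing bolt, radians about its pivot: 0 is up against its stop in the lug's slot, grows as it swings out to -x and down; starts 0.7 to 1.1. Stiff pivot, stays where left, about 6 N at the cross pin moves it. It passes over the lug only once the jaw is bedded.
- bolt_pin (a point): Middle of the brass cross pin at the bolt's head, the place to pinch it: 36 mm long along the stand's y, 12 mm across, both ends free. 45 mm from the bolt pivot; seen from the pivot it leans 0.337 rad plus the bolt's angle from upright towards -x. With the bolt up it is at x -75, z 158 mm in the stand's frame.
- lever (a joint): Blue cam lever, radians about the cross pin: 0 open (with the bolt up it leans 0.75 rad out to -x), grows as it swings up and over to +x. Free, 1 to 2 N at its end, until its cams bear on the lug at 0.5 to 1.6, different each time; then the push climbs to 10 N within 0.1 to 0.4 rad more. Below 7 N the joint is slack, above 13 N the glass cracks. Its friction holds it where it is left.
- lever_tip (a point): Free end of the cam lever, 75 mm from the cross pin, on the middle of its bar, which is 14 mm wide along y and 10 mm thick. The pushes named for the lever are for about 60 mm from the pin, square to the bar.
- gasket: Orange silicone sleeve round both flanges, about 86 to 89 mm across and 20 mm wide, a thinner or thicker one each time (1.2 mm either way at the top). Origin on the pipe axis between the flanges; fixed to the stand.
- solvent: Amber solvent bottle with a blue cap, 68 mm across, 150 mm high, a bystander. Origin at the centre of its underside.
- beaker: Small glass beaker, 64 mm across, 75 mm high, a bystander. Origin at the centre of its underside.
- spare_ring: Spare steel ring lying flat, 75 mm across, 10 mm high, a bystander. Origin at the centre of its underside.

How it is judged:
By the outcome, as a careful person would: the job done as asked, in the order asked, and still so for the second after the job is handed in, with the robot touching nothing.
It also fails if it takes over 51 s, if anything falls off the work surface, if the arm or the gripper's body presses on something with over 40 N, if the wrist force passes 120 N, or if a joint passes its speed limit or range.

## Working session

There is one attempt and no reset: what is moved stays moved. The work goes in short steps, Python scripts to look and compute and a tool call to move; the robot and the scene stay as the last step left them, time stands still between calls to the robot, and variables do not carry over. Pictures are saved under pics/ and viewed, and the job is handed in when it is done.

Besides the shell and the picture viewer there is one more tool, called after "Emit:" by a JSON object that holds its "op" and its "data". drive_tool: Moves the arm, as the interface text tells. Its arguments: {"type":"object","properties":{"deltas":{"type":"array"},"fingers":{"type":"number"}},"required":["deltas"]}

```bash
ls; mkdir -p pics; cat > h.py <<'E'
import numpy as np, cv2
from plant import robot, viewer, order
from scipy.spatial.transform import Rotation as R
def save(n,f): cv2.imwrite('pics/'+n+'.png', f['frame'][:,:,::-1])
def Rt(s):
    q=s['tool_rot']; return R.from_quat([q[1],q[2],q[3],q[0]]).as_matrix()
def T(s):
    M=np.eye(4); M[:3,:3]=Rt(s); M[:3,3]=s['position']; return M
def toW(E,p): return E[:3,:3]@np.array(p)+E[:3,3]
def cloud(f,E=None,mask=None):
    z=f['z_map']; v,u=np.nonzero((z>0) if mask is None else ((z>0)&mask))
    d=z[v,u]; K=f['K']
    P=np.stack([(u-K[0,2])/K[0,0]*d,(v-K[1,2])/K[1,1]*d,d],1)
    E=f['extrinsics'] if E is None else E
    return P@E[:3,:3].T+E[:3,3]
E
python3 - <<'E'
from h import *
np.set_printoptions(precision=4,suppress=True)
s=robot.state(); print(s, robot.tcp_to_grasp)
for c in ['side','top']:
    f=viewer.grab_frame(c); save(c+'0',f); print(c,f['extrinsics'],f['K'])
    for n in ['stand','jaw','jaw_lug','bolt','bolt_pin','lever','lever_tip','gasket','solvent','beaker','spare_ring']:
        r=viewer.find_in(c,n)
        for d in r[:2]: print(c,n,round(d['score'],2),toW(f['extrinsics'],d['location']))
print(robot.state()['time_s'])
E
```

```text
pics
{'time_s': 0.0, 'joints': array([-1.3888,  0.2594,  1.5361,  0.    ,  1.348 , -0.2028]), 'joint_velocities': array([-0.0006,  0.0004, -0.0018, -0.    ,  0.001 ,  0.001 ]), 'effort': array([  0.0009, -44.6042, -29.057 ,  -0.0001,   0.0117,  -0.    ]), 'position': array([ 0.2064, -0.5092,  0.2304]), 'tool_rot': array([-0.0007,  0.8293, -0.5589, -0.0006]), 'wrist_force': array([-0.8832,  0.3294, -0.2386]), 'moment': array([-0.0024, -0.0675, -0.0144]), 'opening': 0.0853560414496814} 0.0187
side [[-0.994  -0.0704  0.0837  0.5232]
 [-0.1093  0.6034 -0.7899  0.6478]
 [ 0.0051 -0.7943 -0.6075  0.6216]
 [ 0.      0.      0.      1.    ]] [[496.6076   0.     327.5559]
 [  0.     496.6076 244.2816]
 [  0.       0.       1.    ]]
side stand 0.96 [ 0.608  -0.0476  0.1279]
side jaw 0.63 [ 0.6774 -0.0544  0.2055]
side jaw 0.56 [ 0.6094 -0.0502  0.1299]
side bolt 0.85 [ 0.504  -0.0318  0.1371]
side bolt 0.51 [ 0.7878 -0.0578  0.0054]
side bolt_pin 0.71 [ 0.5048 -0.0362  0.1364]
side lever 0.71 [ 0.497  -0.039   0.1388]
side lever 0.49 [ 0.6101 -0.0501  0.13  ]
side lever_tip 0.89 [ 0.502  -0.03
[... 355 characters left out ...]
-0.9999 -0.0132 -0.0062  0.0371]
 [ 0.0083 -0.1646 -0.9863  0.9415]
 [ 0.      0.      0.      1.    ]] [[469.8086   0.     314.2763]
 [  0.     469.8086 233.2347]
 [  0.       0.       1.    ]]
top stand 0.87 [ 0.6027 -0.1841  0.1363]
top jaw 0.72 [ 0.6672 -0.0618  0.2244]
top jaw_lug 0.79 [ 0.6673 -0.0648  0.2225]
top bolt 0.7 [ 0.4998 -0.0439  0.1349]
top bolt 0.68 [ 0.4894 -0.0417  0.1415]
top bolt_pin 0.83 [ 0.499  -0.0493  0.1337]
top lever 0.71 [ 0.4878 -0.0444  0.136 ]
top lever_tip 0.98 [ 0.488  -0.0391  0.1366]
top gasket 0.94 [ 0.6071 -0.0524  0.1603]
top solvent 0.59 [0.5137 0.1172 0.1056]
top beaker 0.97 [ 0.3979 -0.2275  0.0403]
top spare_ring 0.65 [ 0.7846 -0.0639  0.0065]
1.2
```

View pics/side0.png

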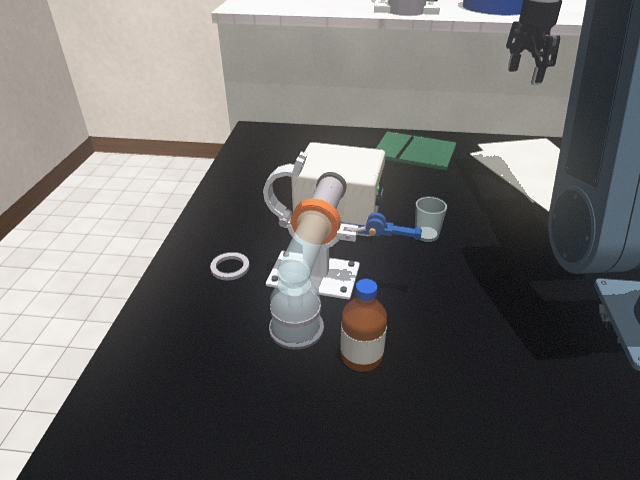

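View pics/top0.png

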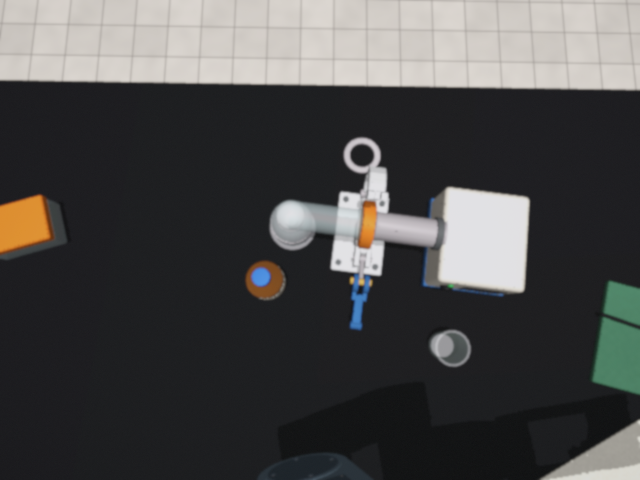

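```bash
cat > pose.py <<'E'
from h import *
from scipy.optimize import least_squares
np.set_printoptions(precision=4,suppress=True)
def run():
    out={}
    for c in ['top','side']:
        f=viewer.grab_frame(c); E=f['extrinsics']; P=cloud(f)
        g=viewer.regions_of(c,'gasket')
        G=cloud(f,E,g[0]['pixels']); 
        G=G[(np.abs(G[:,0]-.607)<.06)&(np.abs(G[:,1]+.052)<.03)]
        out[c]=(f,P,G)
        print(c,'gasket n',len(G),g[0]['score'],G.min(0),G.max(0),np.median(G,0))
        # steel pipe: between gasket and box
        m=(P[:,1]<-.075)&(P[:,1]>-.16)&(abs(P[:,0]-.605)<.05)&(P[:,2]>.11)
        Q=P[m]
        m2=(P[:,1]>-.03)&(P[:,1]<.02)&(abs(P[:,0]-.605)<.05)&(P[:,2]>.12)
        print(len(Q),m2.sum())
        def res(p):
            d=np.array([p[1],1,0]);d/=np.linalg.norm(d)
            o=np.array([p[0],-.1,p[2]])
            w=Q-o; w=w-np.outer(w@d,d); return np.linalg.norm(w,axis=1)-.025
        r=least_squares(res,[.603,.1,.125],loss='soft_l1',f_scale=.001)
        print('pipe x at y=-.1, slope, z',r.x, np.abs(r.fun).mean())
        # plane-box
        B=P[(P[:,2]>.13)&(P[:,2]<.15)&(P[:,1]<-.165)&(abs(P[:,0]-.6)<.12)]
        rect=cv2.minAreaRect((B[:,:2]*1000).astype(np.float32)); print('box',rect,np.median(B[:,2]))
        # plate
        pl=P[(P[:,2]>.006)&(P[:,2]<.03)&(abs(P[:,0]-.607)<.12)&(abs(P[:,1]+.052)<.09)]
        print('plate z',np.median(pl[:,2]),cv2.minAreaRect((pl[:,:2]*1000).astype(np.float32)))
    return out
if __name__=='__main__': run(); print(robot.state()['time_s'])
E
python3 pose.py
```

```text
top gasket n 615 0.63 [ 0.5759 -0.0728  0.0998] [ 0.6577 -0.0447  0.171 ] [ 0.6107 -0.0583  0.1617]
1417 820
pipe x at y=-.1, slope, z [0.6146 0.1191 0.1249] 0.002127232171069196
box ((596.62255859375, -250.06837463378906), (175.17636108398438, 170.3783416748047), 83.33989715576172) 0.1397852798640219
plate z 0.009946028689500896 ((626.426513671875, -37.01673126220703), (147.39593505859375, 160.0432891845703), 83.28797149658203)
side gasket n 776 0.78 [ 0.5764 -0.0686  0.0909] [ 0.6613 -0.039   0.1689] [ 0.6064 -0.0493  0.1533]
518 555
pipe x at y=-.1, slope, z [0.6151 0.1187 0.1255] 0.0009321158035719812
box ((583.3637084960938, -725.546875), (238.59678649902344, 1119.9156494140625), 1.7503588199615479) 0.14042136547763207
plate z 0.010607662981076516 ((624.1947631835938, -58.668968200683594), (104.77056884765625, 159.5739288330078), 82.93439483642578)
1.4
```

```bash
cat >> h.py <<'E'
YAW=-0.118; O=np.array([.6200,-.0585,0])
def S2W(p): c,s=np.cos(YAW),np.sin(YAW); return np.array([[c,-s,0],[s,c,0],[0,0,1]])@np.array(p)+O
def W2S(P): c,s=np.cos(YAW),np.sin(YAW); return (np.atleast_2d(P)-O)@np.array([[c,-s,0],[s,c,0],[0,0,1]])
E
cat > parts.py <<'E'
from h import *
np.set_printoptions(precision=4,suppress=True)
for c in ['top','side']:
    f=viewer.grab_frame(c);E=f['extrinsics']
    P=W2S(cloud(f))
    for n in ['gasket','jaw','bolt','lever']:
        for r in viewer.regions_of(c,n)[:2]:
            Q=W2S(cloud(f,E,r['pixels']))
            print(c,n,round(r['score'],2),len(Q),'p2',np.percentile(Q,2,axis=0),'p98',np.percentile(Q,98,axis=0),'med',np.median(Q,0))
    # lever by colour
    fr=f['frame'].astype(int); mask=(fr[:,:,2]>fr[:,:,0]+50)
    Q=W2S(cloud(f,E,mask)); Q=Q[(Q[:,0]>-.2)&(Q[:,0]<0)&(abs(Q[:,1])<.05)&(Q[:,2]>.08)]
    if len(Q)>10:
        o=Q.mean(0); U,S,V=np.linalg.svd(Q-o); print('blue',len(Q),o,V[0],S[:3],np.percentile(Q,1,axis=0),np.percentile(Q,99,axis=0))
        tip=Q[Q[:,0]<np.percentile(Q[:,0],20)]; print('tip',tip.mean(0))
    mask=(fr[:,:,0]>fr[:,:,2]+50)&(fr[:,:,0]>90)
    Q=W2S(cloud(f,E,mask)); Q=Q[(Q[:,0]>-.2)&(Q[:,0]<-.06)&(abs(Q[:,1])<.05)&(Q[:,2]>.08)]
    print('brass',len(Q),Q.mean(0) if len(Q) else '',np.percentile(Q,[1,99],axis=0) if len(Q) else '')
    # plate & jaw
    p=P[(P[:,2]>.006)&(P[:,2]<.02)&(abs(P[:,0])<.1)&(abs(P[:,1])<.06)]; print('plate',np.percentile(p,[.5,99.5],axis=0))
    j=P[(P[:,0]>.035)&(P[:,0]<.15)&(abs(P[:,1])<.025)&(P[:,2]>.13)]
    print('jaw',len(j),np.percentile(j,[1,99],axis=0), j[np.argmax(j[:,2])])
    np.save('jaw_'+c,j)
print(robot.state()['time_s'])
E
python3 parts.py
python3 - <<'E'
import cv2
for c,(x,y,w,h) in {'side0':(240,130,200,180),'top0':(320,140,90,200)}.items():
    i=cv2.imread(f'pics/{c}.png')[y:y+h,x:x+w]
    k=3 if c!='side0' else 3
    cv2.imwrite(f'pics/{c}c.png',cv2.resize(i,None,fx=k,fy=k,interpolation=2))
E
```

```text
top gasket 0.9 681 p2 [-0.043  -0.0125  0.1215] p98 [0.0384 0.0092 0.1684] med [-0.0081 -0.0008  0.1605]
top jaw 0.96 654 p2 [ 0.0174 -0.0146  0.1341] p98 [0.0807 0.0125 0.2516] med [0.0506 0.0007 0.2242]
top bolt 0.91 709 p2 [-0.1806 -0.0146  0.1192] p98 [-0.0587  0.0113  0.1547] med [-0.1187 -0.002   0.1369]
top lever 0.94 618 p2 [-0.1813 -0.0234 -0.0012] p98 [-0.0941  0.0108  0.1547] med [-0.132  -0.003   0.1371]
top lever 0.23 18616 p2 [-0.1196 -0.2717  0.0075] p98 [0.0765 0.149  0.2231] med [-0.0127 -0.1311  0.1396]
blue 548 [-0.1374 -0.0016  0.1403] [-0.9808 -0.0049 -0.1952] [0.622  0.1662 0.1112] [-0.182  -0.0138  0.1292] [-0.0923  0.0109  0.1552]
tip [-0.1747 -0.0018  0.1359]
brass 58 [-0.1028  0.0005  0.1371] [[-0.1082 -0.0196  0.1313]
 [-0.0975  0.016   0.1414]]
plate [[-0.0757 -0.0512  0.0062]
 [ 0.0825  0.0477  0.0176]]
jaw 523 [[ 0.0355 -0.0147  0.1309]
 [ 0.0828  0.0131  0.2282]] [0.0446 0.0102 0.2303]
side gasket 0.96 824 p2 [-0.0423 -0.0093  0.0985] p98 [0.0409 0.0134 0.1683] med [-0.0087  0.01    0.1532]
side jaw 0.82 752 p2 [ 0.0185 -0.0084  0.1345] p98 [0.0837 0.0162 0.2501] med [0.0602 0.0118 0.2114]
side bolt 0.7 778 p2 [-0.1792 -0.0084  0.1209] p98 [-0.0653  0.0181  0.1539] med [-0.1172  0.0074  0.1367]
side bolt 0.27 913 p2 [ 0.018  -0.0121  0.1294] p98 [0.0864 0.0161 0.2503] med [0.061  0.0109 0.2003]
side lever 0.56 714 p2 [-0.18   -0.0128  0.125 ] p98 [-0.0915  0.015   0.1541] med [-0.1241  0.0074  0.1371]
blue 426 [-0.1396  0.0031  0.1394] [-0.9765  0.0389 -0.2118] [0.5538 0.1454 0.0986] [-0.1809 -0.0112  0.128 ] [-0.0931  0.0142  0.1548]
tip [-0.1752  0.0046  0.1346]
brass 34 [-0.1022  0.0176  0.1355] [[-0.1075  0.0131  0.1295]
 [-0.0973  0.0208  0.1392]]
plate [[-0.075  -0.0477  0.0064]
 [ 0.0835  0.0518  0.0186]]
jaw 766 [[ 0.0362 -0.0136  0.1308]
 [ 0.086   0.0162  0.2276]] [0.0458 0.0023 0.2289]
1.9
```

View pics/side0c.png

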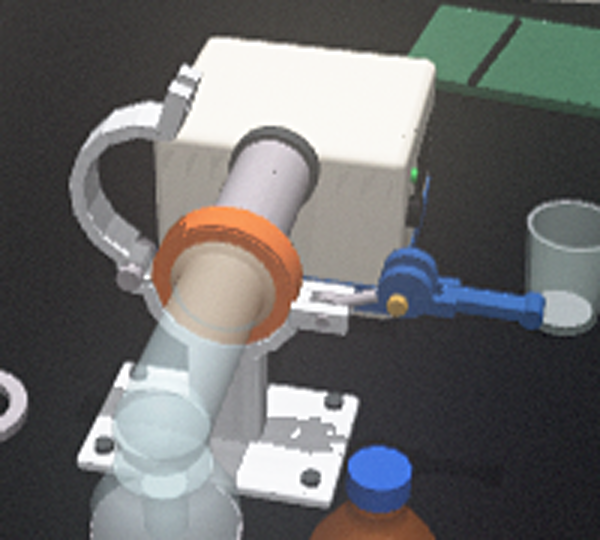

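View pics/top0c.png

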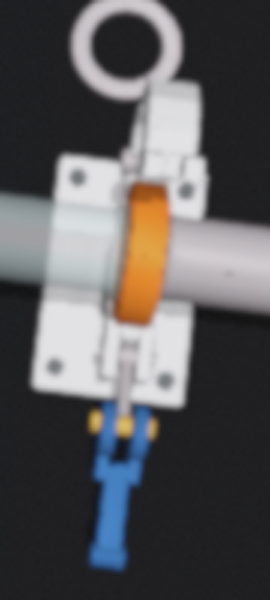

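Emit:
{"op": "drive_tool", "data": {"deltas": [[[0, 0, -2.5, 0, 0, 0.125], [0, 0, -2.5, 0, 0, 0.125], [0, 0, -2.5, 0, 0, 0.125], [0, 0, -2.5, 0, 0, 0.125]]], "fingers": 255}}

```text
time_s: 2.3
position: [0.206, -0.5075, 0.3297]
tool_rot: [0.003, -0.659, 0.752, 0.005]
wrist_force: [0.6, 0.2, 0.3]
opening: 0.0284
```

```bash
cat > go.py <<'E'
# usage: go.py x y z(mm stand) tilt(rad, +: body to +x) ; prints state in stand frame and total delta in tool axes
import sys
from h import *
np.set_printoptions(precision=3,suppress=True)
s=robot.state(); M=Rt(s); p=W2S(s['position'])[0]
c,sn=np.cos(YAW),np.sin(YAW); RS=np.array([[c,-sn,0],[sn,c,0],[0,0,1]])
L=RS.T@M
print('t',round(s['time_s'],2),'stand mm',p*1000,'F stand',RS.T@s['wrist_force'],'M',RS.T@s['moment'],'open',s['opening'])
print('tool z in stand',L[:,2],'tool x',L[:,0])
if len(sys.argv)>3:
    t=np.array([float(a) for a in sys.argv[1:4]])/1000; a=float(sys.argv[4]) if len(sys.argv)>4 else 0
    print('delta cm tool', L.T@(t-p)*100)
    z=np.array([-np.sin(a),0,-np.cos(a)]); x=np.array([0,-1,0]); D=np.stack([x,np.cross(z,x),z],1)
    print('rotvec tool', R.from_matrix(L.T@D).as_rotvec())
E
python3 go.py 75 0 300; python3 -c "
from h import *
s=robot.state();print(s['joints'])"
```

```text
t 2.3 stand mm [-358.28  -494.6    329.701] F stand [0.529 0.292 0.273] M [ 0.017 -0.024  0.009] open 0.02836469083024875
tool z in stand [-0.003  0.01  -1.   ] tool x [-0.015 -1.    -0.01 ]
delta cm tool [-50.054 -42.613   3.334]
rotvec tool [ 0.003  0.01  -0.015]
[-1.38892991e+00  2.15298764e-01  1.35474899e+00  1.76407893e-06
  1.58212310e+00  3.14431319e-01]
```

Emit:
{"op": "drive_tool", "data": {"deltas": [[[-3.2, -2.7, 0, 0, 0, 0], [-3.2, -2.7, 0, 0, 0, 0], [-3.2, -2.7, 0, 0, 0, 0], [-3.2, -2.7, 0, 0, 0, 0], [-3.2, -2.7, 0, 0, 0, 0], [-3.2, -2.7, 0, 0, 0, 0], [-3.2, -2.7, 0, 0, 0, 0], [-3.2, -2.7, 0, 0, 0, 0]]]}}

```text
time_s: 3.1
position: [0.4605, -0.2828, 0.3352]
tool_rot: [-0.0, -0.653, 0.758, -0.001]
wrist_force: [0.3, -1.3, 0.7]
opening: -0.0003
```

```bash
python3 go.py 75 0 300
```

```text
t 3.1 stand mm [-132.004 -241.519  335.201] F stand [ 0.406 -1.258  0.742] M [-0.024  0.019  0.023] open -0.0003380833278736229
tool z in stand [ 0.001 -0.001 -1.   ] tool x [-0.031 -1.     0.001]
delta cm tool [-24.777 -19.95    3.509]
rotvec tool [-0.001 -0.001 -0.031]
```

Emit:
{"op": "drive_tool", "data": {"deltas": [[[-4, -3.2, 0, 0, 0, -0.015], [-4, -3.2, 0, 0, 0, -0.015], [-4, -3.2, 0, 0, 0, 0], [-4, -3.2, 0, 0, 0, 0], [-4, -3.2, 0, 0, 0, 0], [-3, -2.4, 0.5, 0, 0, 0], [-1, -0.8, 0.5, 0, 0, 0]]]}}

```text
time_s: 3.8
position: [0.6801, -0.0662, 0.3249]
tool_rot: [0.001, -0.666, 0.746, -0.002]
wrist_force: [0.5, 0.1, -1.1]
opening: -0.0001
```

```bash
python3 go.py 75 0 233
```

```text
t 3.8 stand mm [ 60.626  -0.584 324.857] F stand [ 0.453  0.154 -1.063] M [-0.045 -0.054  0.022] open -8.753745039280386e-05
tool z in stand [ 0.004 -0.002 -1.   ] tool x [ 0.004 -1.     0.002]
delta cm tool [-0.068 -1.401  9.191]
rotvec tool [-0.004 -0.002  0.004]
```

Emit:
{"op": "drive_tool", "data": {"deltas": [[[0, -1, 2, 0, 0, 0], [0, 0, 3, 0, 0, 0], [0, 0, 3, 0, 0, 0], [0, 0, 1.2, 0, 0, 0], [0, 0, 0, 0, 0, 0]]]}}

```text
time_s: 4.3
position: [0.6914, -0.0665, 0.2287]
tool_rot: [-0.0, -0.667, 0.745, -0.002]
wrist_force: [0.3, 0.2, -0.1]
opening: -0.0004
```

```bash
python3 go.py 50 0 233; python3 - <<'E'
from h import *
f=viewer.grab_frame('side'); cv2.imwrite('pics/s1.png',cv2.resize(f['frame'][80:300,220:480,::-1],None,fx=2.7,fy=2.7))
E
```

```text
t 4.3 stand mm [ 71.813   0.45  228.67 ] F stand [ 0.277  0.216 -0.12 ] M [ 0.021  0.01  -0.06 ] open -0.000410778651844719
tool z in stand [ 0.003 -0.003 -1.   ] tool x [ 0.008 -1.     0.003]
delta cm tool [ 0.029  2.18  -0.439]
rotvec tool [-0.003 -0.003  0.008]
```

View pics/s1.png

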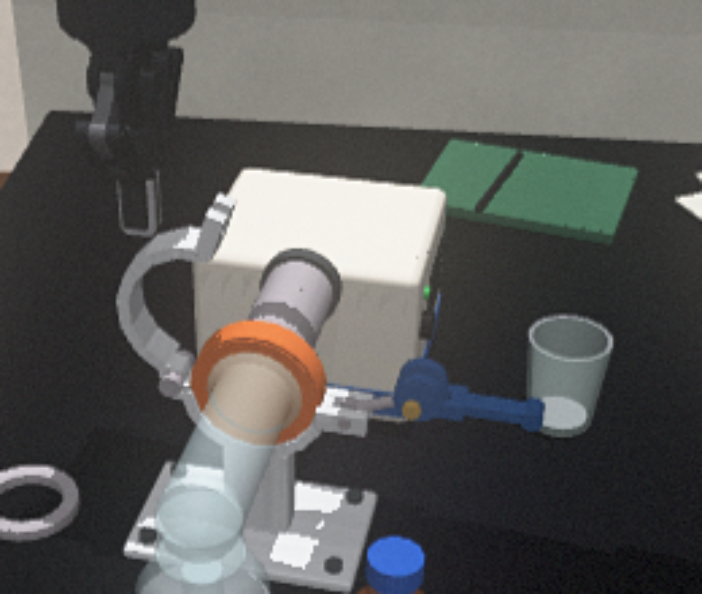

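```bash
python3 - <<'E'
import numpy as np
prev=None
for th,r in zip(np.linspace(1.35,.1,19),np.linspace(110,127,19)):
    x=55-r*np.cos(th)+12*np.sin(th)+11; z=125+r*np.sin(th)+12*np.cos(th)
    print(round(th,2),round(x,1),round(z,1), '' if prev is None else (round(x-prev[0],1),round(z-prev[1],1))); prev=(x,z)
E
```

```text
1.35 53.6 235.0 
1.28 45.7 234.7 (np.float64(-7.9), np.float64(-0.2))
1.21 37.8 234.0 (np.float64(-7.9), np.float64(-0.8))
1.14 30.0 232.6 (np.float64(-7.9), np.float64(-1.4))
1.07 22.1 230.7 (np.float64(-7.8), np.float64(-1.9))
1.0 14.4 228.2 (np.float64(-7.7), np.float64(-2.5))
0.93 6.8 225.1 (np.float64(-7.6), np.float64(-3.1))
0.86 -0.6 221.5 (np.float64(-7.4), np.float64(-3.6))
0.79 -7.8 217.3 (np.float64(-7.2), np.float64(-4.2))
0.73 -14.7 212.6 (np.float64(-6.9), np.float64(-4.7))
0.66 -21.4 207.3 (np.float64(-6.6), np.float64(-5.2))
0.59 -27.7 201.6 (np.float64(-6.3), np.float64(-5.7))
0.52 -33.6 195.4 (np.float64(-5.9), np.float64(-6.2))
0.45 -39.1 188.7 (np.float64(-5.5), np.float64(-6.7))
0.38 -44.1 181.6 (np.float64(-5.0), np.float64(-7.1))
0.31 -48.7 174.1 (np.float64(-4.6), np.float64(-7.5))
0.24 -52.7 166.3 (np.float64(-4.0), np.float64(-7.9))
0.17 -56.2 158.1 (np.float64(-3.5), np.float64(-8.2))
0.1 -59.2 149.6 (np.float64(-2.9), np.float64(-8.5))
```

Emit:
{"op": "drive_tool", "data": {"deltas": [[[0, 1.8, -0.6, 0, 0, 0], [0, 0.8, 0, 0, 0, 0], [0, 0.8, 0.1, 0, 0, 0], [0, 0.8, 0.15, 0, 0, 0], [0, 0.8, 0.2, 0, 0, 0]]]}}

```text
time_s: 4.85
position: [0.645, -0.0635, 0.2377]
tool_rot: [0.005, -0.666, 0.746, -0.009]
wrist_force: [3.5, -0.1, -0.9]
opening: -0.0
```

```bash
python3 go.py 14.4 0 228.2; python3 - <<'E'
from h import *
f=viewer.grab_frame('side'); cv2.imwrite('pics/s2.png',cv2.resize(f['frame'][80:300,220:480,::-1],None,fx=2.7,fy=2.7))
E
```

```text
t 4.85 stand mm [ 25.402  -2.058 237.706] F stand [ 3.45   0.292 -0.898] M [ 0.04  -0.476 -0.003] open -1.740079054037189e-05
tool z in stand [ 0.02  -0.005 -1.   ] tool x [ 0.006 -1.     0.005]
delta cm tool [-0.217  1.118  0.927]
rotvec tool [-0.02  -0.005  0.006]
```

View pics/s2.png

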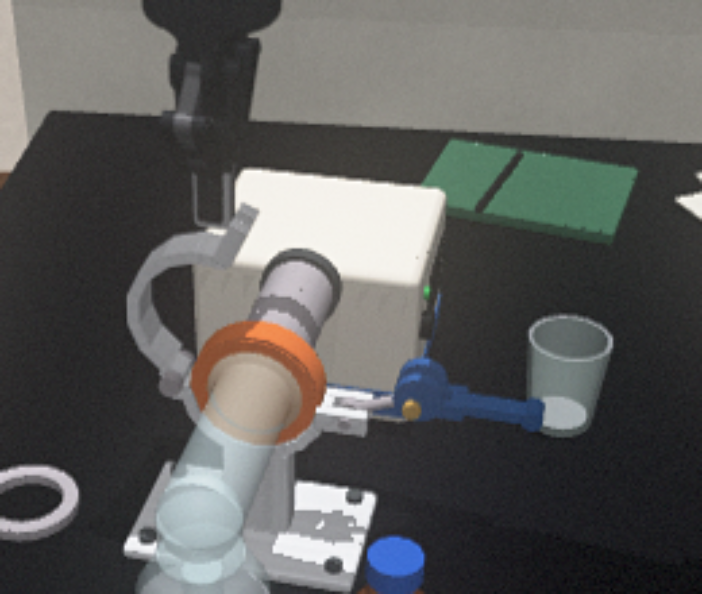

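Emit:
{"op": "drive_tool", "data": {"deltas": [[[0, 0.7, 0.5, -0.02, 0, 0], [0, 0.8, 0.5, 0, 0, 0], [0, 0.8, 0.4, 0, 0, 0], [0, 0.8, 0.4, 0, 0, 0], [0, 0.8, 0.45, 0, 0, 0]]]}}

```text
time_s: 5.4
position: [0.6033, -0.0592, 0.2143]
tool_rot: [-0.002, -0.666, 0.746, -0.002]
wrist_force: [2.9, 0.3, 0.3]
opening: -0.0001
```

```bash
python3 go.py -7.8 0 217.3
```

```text
t 5.4 stand mm [-16.5    -2.669 214.319] F stand [2.803 0.595 0.258] M [-0.044 -0.516 -0.012] open -0.0001292865254978735
tool z in stand [-0.    -0.006 -1.   ] tool x [ 0.006 -1.     0.006]
delta cm tool [-0.26  -0.872 -0.3  ]
rotvec tool [ 0.    -0.006  0.006]
```

Emit:
{"op": "drive_tool", "data": {"deltas": [[[-0.06, 0.6, 0.55, 0, 0, 0], [-0.06, 0.6, 0.6, 0, 0, 0], [-0.06, 0.55, 0.6, 0, 0, 0], [-0.06, 0.5, 0.65, 0, 0, 0]]]}}

```text
time_s: 5.8
position: [0.5783, -0.0546, 0.1878]
tool_rot: [-0.003, -0.666, 0.746, -0.002]
wrist_force: [1.5, -0.6, 2.0]
opening: 0.0001
```

```bash
python3 go.py -44 0 181.6
```

```text
t 5.8 stand mm [-41.878  -1.06  187.762] F stand [ 1.518 -0.468  2.001] M [-0.134 -0.342 -0.036] open 0.00011176845234706367
tool z in stand [-0.001 -0.007 -1.   ] tool x [ 0.006 -1.     0.007]
delta cm tool [-0.111  0.211  0.616]
rotvec tool [ 0.001 -0.007  0.006]
```

Emit:
{"op": "drive_tool", "data": {"deltas": [[[-0.06, 0.4, 0.7, 0, 0, 0], [-0.05, 0.4, 0.75, 0, 0, 0], [0, 0.4, 0.75, 0, 0, 0], [0, 0.3, 0.7, 0, 0, 0]]]}}

```text
time_s: 6.2
position: [0.5615, -0.0513, 0.1561]
tool_rot: [-0.003, -0.666, 0.746, -0.001]
wrist_force: [0.9, 0.2, 1.1]
opening: 0.0002
```

```bash
python3 go.py -59 0 155
```

```text
t 6.2 stand mm [-58.897   0.313 156.091] F stand [0.827 0.297 1.112] M [-0.    -0.21  -0.003] open 0.00024663279515762827
tool z in stand [-0.002 -0.006 -1.   ] tool x [ 0.006 -1.     0.006]
delta cm tool [0.031 0.01  0.109]
rotvec tool [ 0.002 -0.006  0.006]
```

Emit:
{"op": "drive_tool", "data": {"deltas": [[[0, 0.25, 0.3, 0, 0, 0], [0, 0.2, 0.25, 0, 0, 0], [0, 0, 0, 0, 0, 0]]]}}

```text
time_s: 6.5
position: [0.5546, -0.0499, 0.1481]
tool_rot: [-0.004, -0.666, 0.746, 0.001]
wrist_force: [-0.3, -0.4, 0.3]
opening: -0.0002
```

```bash
python3 go.py -64 0 146
```

```text
t 6.5 stand mm [-65.925   0.795 148.105] F stand [-0.224 -0.403  0.321] M [-0.055  0.021 -0.056] open -0.00021533972581069293
tool z in stand [-0.007 -0.005 -1.   ] tool x [ 0.006 -1.     0.005]
delta cm tool [ 0.08  -0.194  0.21 ]
rotvec tool [ 0.007 -0.005  0.006]
```

Emit:
{"op": "drive_tool", "data": {"deltas": [[[0, 0, 0.12, 0, 0, 0], [0, 0, 0.12, 0, 0, 0]]]}}

```text
time_s: 6.7
position: [0.5544, -0.0499, 0.1458]
tool_rot: [-0.004, -0.666, 0.746, 0.001]
wrist_force: [-1.5, 0.4, 0.5]
opening: 0.0001
```

Emit:
{"op": "drive_tool", "data": {"deltas": [[[0, 0, 0.1, 0, 0, 0]]]}}

```text
time_s: 6.8
position: [0.5543, -0.0499, 0.1449]
tool_rot: [-0.005, -0.666, 0.746, 0.001]
wrist_force: [-0.8, -0.7, 2.0]
opening: 0.0001
```

Emit:
{"op": "drive_tool", "data": {"deltas": [[[0, 0, 0.1, 0, 0, 0]]]}}

```text
time_s: 6.9
position: [0.5541, -0.0499, 0.1439]
tool_rot: [-0.005, -0.666, 0.746, 0.001]
wrist_force: [-1.4, -0.5, 1.1]
opening: -0.0002
```

```bash
python3 go.py; python3 - <<'E'
from h import *
f=viewer.grab_frame('side'); cv2.imwrite('pics/s3.png',cv2.resize(f['frame'][130:300,260:440,::-1],None,fx=3.5,fy=3.5))
E
```

```text
t 6.9 stand mm [-66.438   0.797 143.894] F stand [-1.302 -0.689  1.13 ] M [ 0.041  0.229 -0.012] open -0.0002490626590725086
tool z in stand [-0.008 -0.005 -1.   ] tool x [ 0.006 -1.     0.005]
```

View pics/s3.png

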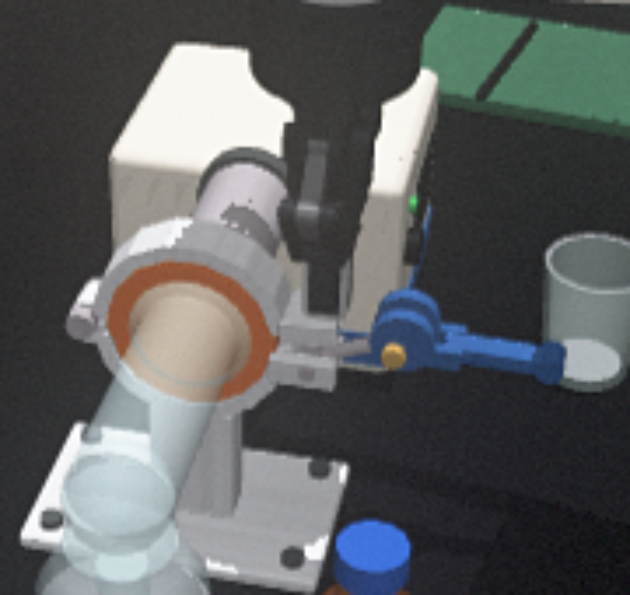

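Emit:
{"op": "drive_tool", "data": {"deltas": [[[0, 0, 0.08, 0, 0, 0]]]}}

```text
time_s: 7.05
position: [0.554, -0.0499, 0.1429]
tool_rot: [-0.005, -0.666, 0.746, 0.002]
wrist_force: [-0.8, 0.3, 2.2]
opening: 0.0001
```

Emit:
{"op": "drive_tool", "data": {"deltas": [[[0, 0, 0.07, 0, 0, 0]]]}}

```text
time_s: 7.15
position: [0.5539, -0.0498, 0.1422]
tool_rot: [-0.005, -0.666, 0.746, 0.002]
wrist_force: [-1.2, -0.0, 1.4]
opening: 0.0001
```

Emit:
{"op": "drive_tool", "data": {"deltas": [[[0, 0, 0.06, 0, 0, 0]]]}}

```text
time_s: 7.25
position: [0.5538, -0.0499, 0.1415]
tool_rot: [-0.005, -0.666, 0.745, 0.002]
wrist_force: [-1.9, -0.7, 0.7]
opening: -0.0002
```

Emit:
{"op": "drive_tool", "data": {"deltas": [[[0, 0, 0.05, 0, 0, 0]]]}}

```text
time_s: 7.35
position: [0.5538, -0.0498, 0.141]
tool_rot: [-0.005, -0.667, 0.745, 0.002]
wrist_force: [-2.0, -0.4, 2.8]
opening: -0.0002
```

Emit:
{"op": "drive_tool", "data": {"deltas": [[[0, 0, 0.05, 0, 0, 0]]]}}

```text
time_s: 7.45
position: [0.5538, -0.0498, 0.1407]
tool_rot: [-0.005, -0.666, 0.745, 0.002]
wrist_force: [-1.2, 1.1, 4.9]
opening: 0.0001
```

Emit:
{"op": "drive_tool", "data": {"deltas": [[[0, 0, 0.05, 0, 0, 0]]]}}

```text
time_s: 7.55
position: [0.5538, -0.0498, 0.1407]
tool_rot: [-0.005, -0.667, 0.745, 0.002]
wrist_force: [-2.6, 0.1, 6.3]
opening: -0.0002
```

Emit:
{"op": "drive_tool", "data": {"deltas": [[[0, 0, 0.05, 0, 0, 0]]]}}

```text
time_s: 7.65
position: [0.5538, -0.0499, 0.1407]
tool_rot: [-0.005, -0.667, 0.745, 0.001]
wrist_force: [-1.7, 1.2, 5.3]
opening: 0.0002
```

Emit:
{"op": "drive_tool", "data": {"deltas": [[[0, 0, 0.03, 0, 0, 0]]]}}

```text
time_s: 7.75
position: [0.5538, -0.0498, 0.1408]
tool_rot: [-0.005, -0.667, 0.745, 0.001]
wrist_force: [-2.3, 1.3, 2.9]
opening: 0.0
```

Emit:
{"op": "drive_tool", "data": {"deltas": [[[0, 0, 0.07, 0, 0, 0]]]}}

```text
time_s: 7.85
position: [0.5538, -0.0498, 0.1406]
tool_rot: [-0.005, -0.667, 0.745, 0.001]
wrist_force: [-3.2, 1.0, 8.8]
opening: -0.0002
```

Emit:
{"op": "drive_tool", "data": {"deltas": [[[0, 0, 0.08, 0, 0, 0]]]}}

```text
time_s: 7.95
position: [0.5538, -0.0498, 0.1405]
tool_rot: [-0.005, -0.667, 0.745, 0.001]
wrist_force: [-4.6, 0.7, 9.0]
opening: -0.0001
```

Emit:
{"op": "drive_tool", "data": {"deltas": [[[0, 0, -2, 0, 0, 0], [0, 0.5, -3, 0, 0, 0], [0, 2, -3, 0, 0, 0], [0, 1, 0, 0, 0, 0]]], "fingers": 70}}

```text
time_s: 8.35
position: [0.5202, -0.0458, 0.2212]
tool_rot: [-0.005, -0.667, 0.745, 0.001]
wrist_force: [0.3, -0.4, 0.8]
opening: 0.058
```

```bash
python3 go.py -103 0 170 0.3; sed -i 's/side jaw/side jaw/' parts.py; python3 parts.py | grep -E 'blue|tip|brass|\[|jaw'; python3 - <<'E'
from h import *
f=viewer.grab_frame('side'); cv2.imwrite('pics/s4.png',cv2.resize(f['frame'][130:300,260:440,::-1],None,fx=3.5,fy=3.5))
f=viewer.grab_frame('wrist'); save('w4',f)
s=robot.state(); E=T(s)@f['hand_eye']
fr=f['frame'].astype(int); mask=(fr[:,:,0]>fr[:,:,2]+50)&(fr[:,:,0]>90)
Q=W2S(cloud(f,E,mask)); Q=Q[(Q[:,0]>-.2)&(Q[:,0]<-.06)&(abs(Q[:,1])<.05)&(Q[:,2]>.08)]
print('wrist brass',len(Q), np.percentile(Q,[2,50,98],axis=0) if len(Q) else '')
E
```

```text
t 8.35 stand mm [-100.56     0.917  221.151] F stand [ 0.345 -0.355  0.75 ] M [-0.054 -0.054  0.027] open 0.057957249803529606
tool z in stand [-0.008 -0.005 -1.   ] tool x [ 0.006 -1.     0.005]
delta cm tool [0.065 0.203 5.117]
rotvec tool [-0.292 -0.006  0.006]
top bolt 0.91 376 p2 [-0.1807 -0.0121  0.1294] p98 [-0.1172  0.0104  0.1482] med [-0.1487 -0.0011  0.1364]
top bolt 0.52 391 p2 [-0.1817 -0.0114  0.0008] p98 [-0.1149  0.0107  0.1489] med [-0.1487 -0.0008  0.1363]
blue 403 [-0.1497 -0.0002  0.1455] [-0.1042 -0.0837 -0.991 ] [0.904  0.3827 0.1147] [-0.1823 -0.0127  0.1285] [-0.1159  0.0225  0.3697]
tip [-0.1771 -0.0017  0.1359]
brass 0  
plate [[0.0523 0.0355 0.0062]
 [0.0833 0.0479 0.0175]]
wrist brass 422 [[-0.10755102 -0.01918268  0.13304377]
 [-0.10129514 -0.00186702  0.13721118]
 [-0.09730248  0.01560492  0.13903402]]Traceback (most recent call last):
  File "parts.py", line 22, in <module>
    print('jaw',len(j),np.percentile(j,[1,99],axis=0), j[np.argmax(j[:,2])])
                       ~~~~~~~~~~~~~^^^^^^^^^^^^^^^^^
    return _quantile_unchecked(
        a, q, axis, out, overwrite_input, method, keepdims, weights)
    return _ureduce(a,
                    func=_quantile_ureduce_func,
    ...<5 lines>...
                    overwrite_input=overwrite_input,
                    method=method)
    r = func(a, **kwargs)
    result = _quantile(arr,
                       quantiles=q,
    ...<2 lines>...
                       out=out,
                       weights=wgt)
    slices_having_nans = np.isnan(arr[-1, ...])
                                  ~~~^^^^^^^^^
IndexError: index -1 is out of bounds for axis 0 with size 0
```

View pics/s4.png

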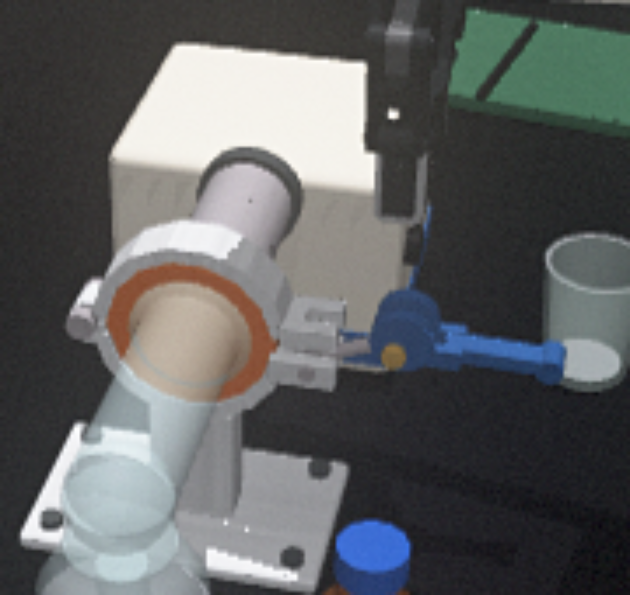

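View pics/w4.png

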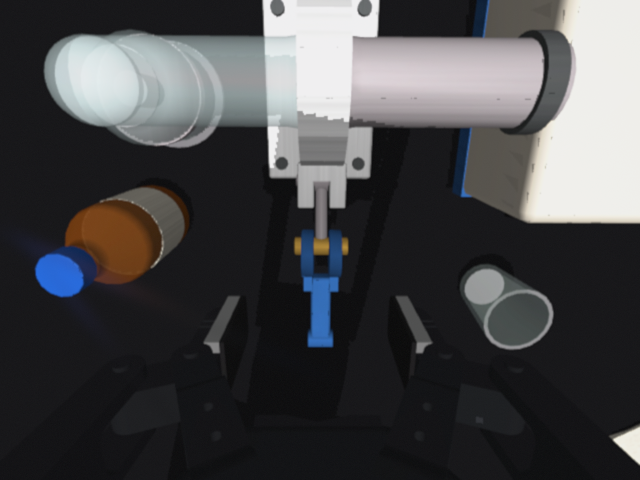

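Emit:
{"op": "drive_tool", "data": {"deltas": [[[0.2, 0, 0, -0.14, 0, 0], [0, 0, 0, -0.15, 0, 0], [0, 0, 0, 0, 0, 0]]]}}

```text
time_s: 9.0
position: [0.5157, -0.0466, 0.212]
tool_rot: [-0.107, -0.658, 0.736, 0.118]
wrist_force: [-0.5, 0.6, -0.5]
opening: 0.0621
```

```bash
python3 go.py -93.4 -1.5 161.7 0.3;python3 go.py -106.7 -1.5 118.7 0.3
```

```text
t 9.0 stand mm [-104.973   -0.488  212.025] F stand [-0.535  0.539 -0.459] M [-0.013 -0.157  0.027] open 0.06213261709933872
tool z in stand [-0.315 -0.004 -0.949] tool x [ 0.006 -1.     0.002]
delta cm tool [ 0.097 -2.684  4.412]
rotvec tool [ 0.021 -0.004  0.005]
t 9.0 stand mm [-104.973   -0.488  212.025] F stand [-0.535  0.539 -0.459] M [-0.013 -0.157  0.027] open 0.06213261709933872
tool z in stand [-0.315 -0.004 -0.949] tool x [ 0.006 -1.     0.002]
delta cm tool [ 0.08  -2.776  8.912]
rotvec tool [ 0.021 -0.004  0.005]
```

Emit:
{"op": "drive_tool", "data": {"deltas": [[[0.1, -1.4, 0, 0, 0, 0], [0, -1.4, 1, 0, 0, 0], [0, 0, 2.5, 0, 0, 0], [0, 0, 2.5, 0, 0, 0], [0, 0, 2, 0, 0, 0], [0, 0, 0.5, 0, 0, 0], [0, 0, 0, 0, 0, 0]]]}}

```text
time_s: 9.7
position: [0.517, -0.0473, 0.1153]
tool_rot: [-0.103, -0.659, 0.737, 0.114]
wrist_force: [0.7, -0.1, 0.1]
opening: 0.0618
```

```bash
python3 go.py -106.7 -1.5 118.7 0.3; python3 - <<'E'
from h import *
f=viewer.grab_frame('side'); cv2.imwrite('pics/s5.png',cv2.resize(f['frame'][130:300,260:440,::-1],None,fx=3.5,fy=3.5))
f=viewer.grab_frame('wrist'); save('w5',f)
E
```

```text
t 9.7 stand mm [-103.562   -0.97   115.319] F stand [ 0.716 -0.021  0.136] M [-0.006 -0.126 -0.042] open 0.06179339194343315
tool z in stand [-0.303 -0.003 -0.953] tool x [ 0.007 -1.     0.002]
delta cm tool [ 0.051  0.402 -0.227]
rotvec tool [ 0.008 -0.003  0.006]
```

View pics/s5.png

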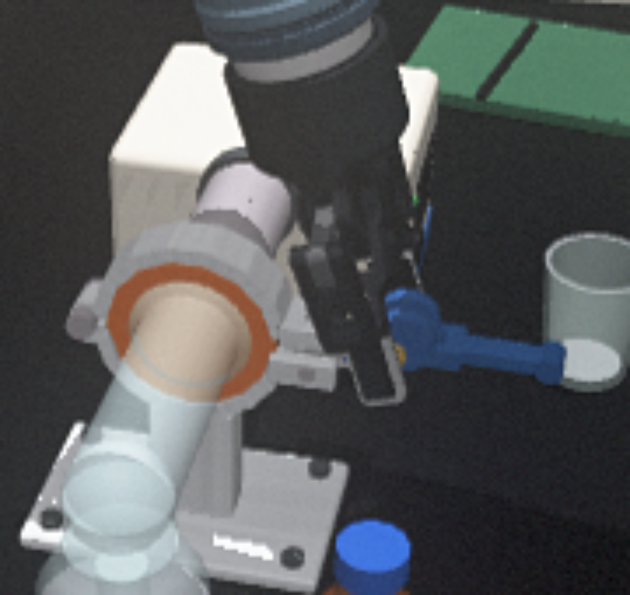

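View pics/w5.png

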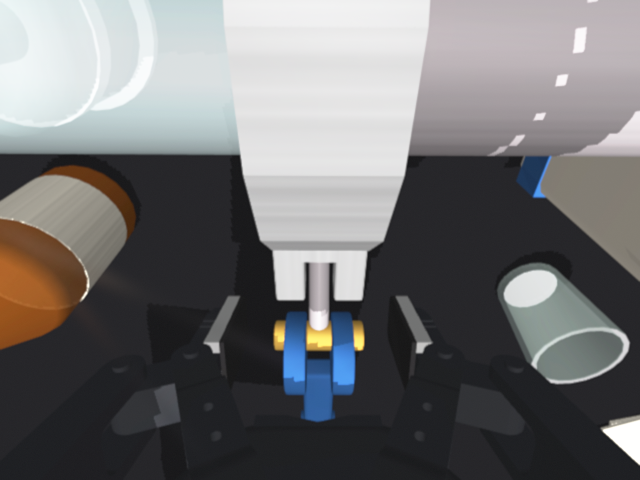

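Emit:
{"op": "drive_tool", "data": {"deltas": [[[0, 0.4, -0.2, 0, 0, 0], [0, 0, 0, 0, 0, 0]]]}}

```text
time_s: 10.0
position: [0.5162, -0.0475, 0.1215]
tool_rot: [-0.101, -0.659, 0.737, 0.111]
wrist_force: [0.6, 0.4, -0.1]
opening: 0.0617
```

Emit:
{"op": "drive_tool", "data": {"deltas": [[[0, 0, 0, 0, 0, 0], [0, 0, 0, 0, 0, 0], [0, 0, 0, 0, 0, 0], [0, 0, 0, 0, 0, 0]]], "fingers": 160}}

```text
time_s: 10.4
position: [0.5173, -0.0476, 0.123]
tool_rot: [-0.1, -0.659, 0.737, 0.11]
wrist_force: [0.8, -0.9, 0.2]
opening: 0.034
```

```bash
python3 go.py -106.7 -1.5 118.7 0.3; python3 - <<'E'
from h import *
f=viewer.grab_frame('wrist'); save('w6',f)
E
```

```text
t 10.4 stand mm [-103.294   -1.314  123.046] F stand [ 0.857 -0.778  0.19 ] M [ 0.004 -0.122 -0.021] open 0.033951212167037885
tool z in stand [-0.294 -0.005 -0.956] tool x [ 0.007 -1.     0.003]
delta cm tool [0.015 0.198 0.516]
rotvec tool [-0.002 -0.005  0.006]
```

View pics/w6.png

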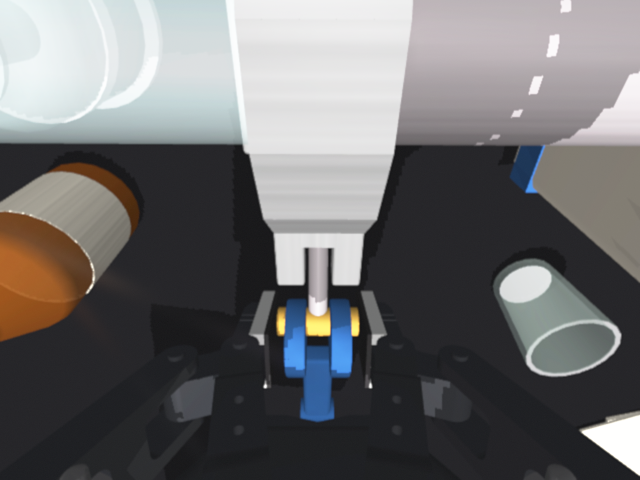

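Emit:
{"op": "drive_tool", "data": {"deltas": [[[0, 0.1, 0.2, 0, 0, 0], [0, 0.2, 0.4, 0, 0, 0]]], "fingers": 120}}

```text
time_s: 10.65
position: [0.5131, -0.0474, 0.1181]
tool_rot: [-0.1, -0.659, 0.737, 0.109]
wrist_force: [0.8, -0.6, -0.7]
opening: 0.0448
```

```bash
python3 go.py -106.7 -1.5 118.7 0.3
```

```text
t 10.65 stand mm [-107.493   -1.519  118.085] F stand [ 0.835 -0.507 -0.684] M [-0.003 -0.183 -0.026] open 0.044829545902843444
tool z in stand [-0.293 -0.005 -0.956] tool x [ 0.007 -1.     0.003]
delta cm tool [-0.001 -0.058 -0.082]
rotvec tool [-0.003 -0.005  0.006]
```

Emit:
{"op": "drive_tool", "data": {"deltas": [[[0, 0, 0, 0, 0, 0], [0, 0, 0, 0, 0, 0], [0, 0, 0, 0, 0, 0]]], "fingers": 255}}

```text
time_s: 10.95
position: [0.5122, -0.0471, 0.1176]
tool_rot: [-0.1, -0.659, 0.737, 0.11]
wrist_force: [-0.1, -0.2, -0.2]
opening: 0.0346
```

```bash
python3 go.py -106.7 -1.5 118.7 0.3; python3 - <<'E'
from h import *
f=viewer.grab_frame('wrist'); save('w7',f)
E
```

```text
t 10.95 stand mm [-108.389   -1.413  117.608] F stand [-0.047 -0.242 -0.221] M [ 0.053 -0.074 -0.014] open 0.034587516705387795
tool z in stand [-0.294 -0.005 -0.956] tool x [ 0.007 -1.     0.003]
delta cm tool [ 0.01  -0.129 -0.154]
rotvec tool [-0.001 -0.005  0.006]
```

View pics/w7.png

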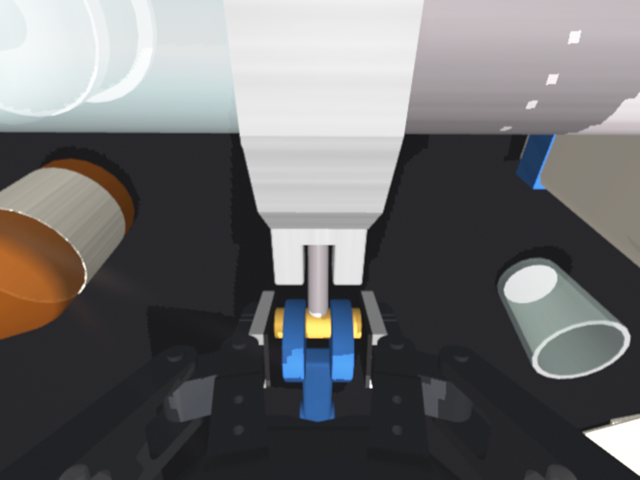

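```bash
python3 - <<'E'
import numpy as np
from numpy import sin,cos
a=.3; ty=np.array([-cos(a),sin(a)]); tz=np.array([-sin(a),-cos(a)])
ph=np.linspace(1.168,.30,9); P=np.array([[-60-45*sin(p),115+45*cos(p)] for p in ph])
for d in np.diff(P,axis=0): print(np.round([d@ty/10,d@tz/10],2))
print(P-P[0])
E
```

```text
[-0.08 -0.48]
[-0.13 -0.47]
[-0.18 -0.45]
[-0.23 -0.43]
[-0.27 -0.41]
[-0.31 -0.37]
[-0.35 -0.34]
[-0.39 -0.3 ]
[[ 0.          0.        ]
 [ 2.15358823  4.37921075]
 [ 4.76872525  8.49946407]
 [ 7.81465523 12.31230286]
 [11.25555587 15.77288545]
 [15.05095974 18.84051295]
 [19.15623023 21.47910789]
 [23.52308646 23.65763854]
 [28.1001711  25.35048383]]
```

Emit:
{"op": "drive_tool", "data": {"deltas": [[[0, -0.08, -0.5, 0, 0, 0], [0, -0.13, -0.48, 0, 0, 0], [0, -0.18, -0.46, 0, 0, 0]]]}}

```text
time_s: 11.3
position: [0.5166, -0.0476, 0.1263]
tool_rot: [-0.104, -0.659, 0.736, 0.114]
wrist_force: [-1.9, -1.1, -13.9]
opening: 0.0342
```

```bash
python3 go.py -100.6 -1.4 129.9 0.3
```

```text
t 11.3 stand mm [-103.99    -1.31   126.307] F stand [ -1.8    -1.362 -13.943] M [-0.141 -0.09   0.047] open 0.03417307463622807
tool z in stand [-0.305 -0.004 -0.952] tool x [ 0.007 -1.     0.002]
delta cm tool [ 0.012 -0.213 -0.445]
rotvec tool [ 0.01  -0.004  0.006]
```

```bash
python3 - <<'E'
from h import *
f=viewer.grab_frame('wrist'); save('w8',f)
f=viewer.grab_frame('side'); cv2.imwrite('pics/s8.png',cv2.resize(f['frame'][130:300,260:440,::-1],None,fx=3.5,fy=3.5))
E
```

```text
(no output)
```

View pics/w8.png

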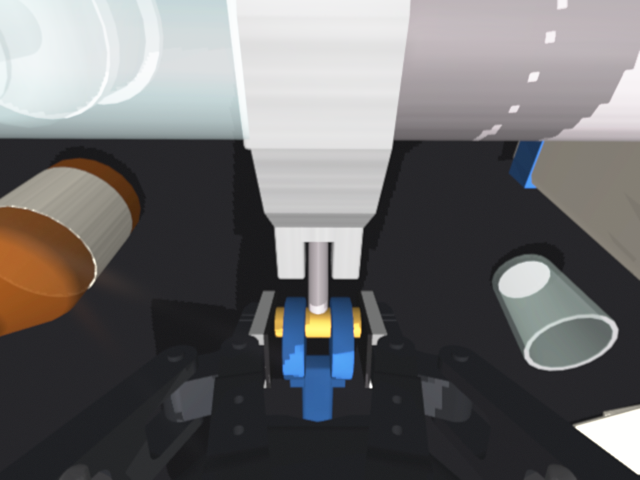

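View pics/s8.png

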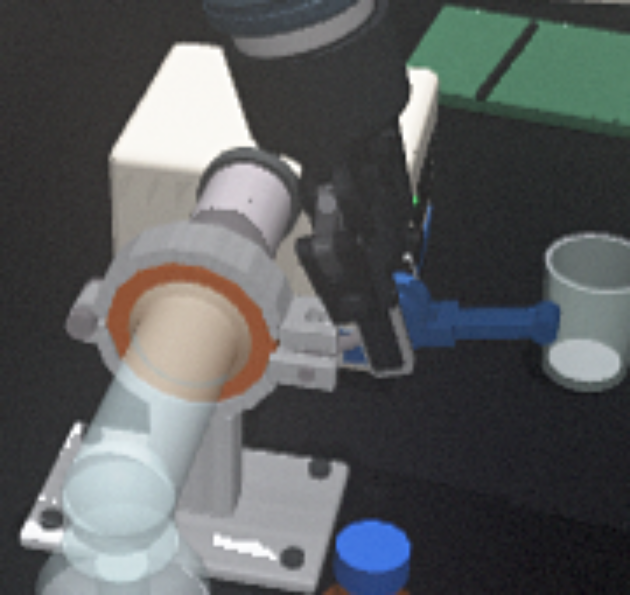

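Emit:
{"op": "drive_tool", "data": {"deltas": [[[0, -0.2, -0.5, -0.01, 0, 0], [0, -0.22, -0.5, 0, 0, 0], [0, -0.27, -0.48, 0, 0, 0]]]}}

```text
time_s: 11.7
position: [0.5262, -0.0487, 0.1373]
tool_rot: [-0.109, -0.658, 0.736, 0.121]
wrist_force: [-3.8, -1.7, -13.4]
opening: 0.0339
```

```bash
python3 go.py -93.4 -1.4 136.5 0.3
```

```text
t 11.7 stand mm [-94.263  -1.294 137.331] F stand [ -3.54   -2.148 -13.371] M [-0.296 -0.236  0.029] open 0.03387653668061741
tool z in stand [-0.321 -0.004 -0.947] tool x [ 0.007 -1.     0.002]
delta cm tool [ 0.011 -0.108  0.051]
rotvec tool [ 0.027 -0.004  0.006]
```

Emit:
{"op": "drive_tool", "data": {"deltas": [[[0, -0.42, -0.38, 0, 0, 0], [0, -0.4, -0.36, 0, 0, 0]]]}}

```text
time_s: 11.9
position: [0.535, -0.0497, 0.1425]
tool_rot: [-0.111, -0.657, 0.735, 0.123]
wrist_force: [-6.1, -1.3, -17.3]
opening: 0.034
```

```bash
python3 go.py -82 -1.4 142.1 0.3
```

```text
t 11.9 stand mm [-85.466  -1.237 142.51 ] F stand [ -5.891  -2.044 -17.331] M [-0.352  0.161 -0.005] open 0.03395852801821148
tool z in stand [-0.326 -0.004 -0.945] tool x [ 0.007 -1.     0.002]
delta cm tool [ 0.018 -0.341 -0.074]
rotvec tool [ 0.032 -0.004  0.006]
```

Emit:
{"op": "drive_tool", "data": {"deltas": [[[0, -0.45, 0.0, 0.01, 0, 0]]]}}

```text
time_s: 12.0
position: [0.5364, -0.0498, 0.1429]
tool_rot: [-0.11, -0.657, 0.735, 0.122]
wrist_force: [-20.9, -0.3, 6.2]
opening: 0.0338
```

```bash
python3 go.py -80 -1.4 143 0.3
```

```text
t 12.0 stand mm [-84.076  -1.239 142.932] F stand [-20.769  -2.757   6.217] M [-0.263  3.86  -0.113] open 0.03382521632160709
tool z in stand [-0.324 -0.004 -0.946] tool x [ 0.006 -1.     0.002]
delta cm tool [ 0.019 -0.383 -0.138]
rotvec tool [ 0.03  -0.004  0.005]
```

```bash
python3 - <<'E'
from h import *
f=viewer.grab_frame('wrist'); save('w9',f)
E=T(robot.state())@f['hand_eye']
fr=f['frame'].astype(int); mask=(fr[:,:,0]>fr[:,:,2]+50)&(fr[:,:,0]>90)
Q=W2S(cloud(f,E,mask)); Q=Q[(Q[:,0]>-.2)&(Q[:,0]<-.03)&(abs(Q[:,1])<.05)&(Q[:,2]>.08)]
print('wrist brass',len(Q), np.percentile(Q,[2,50,98],axis=0) if len(Q) else '')
f=viewer.grab_frame('side'); cv2.imwrite('pics/s9.png',cv2.resize(f['frame'][130:300,260:440,::-1],None,fx=3.5,fy=3.5))
E
```

```text
wrist brass 998 [[-0.08739017 -0.01840102  0.15088203]
 [-0.08111623 -0.00177047  0.1572597 ]
 [-0.07894994  0.01523289  0.15980975]]
```

View pics/w9.png

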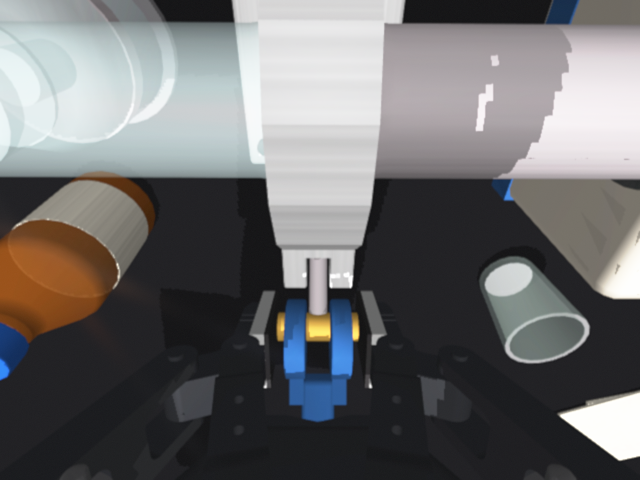

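View pics/s9.png

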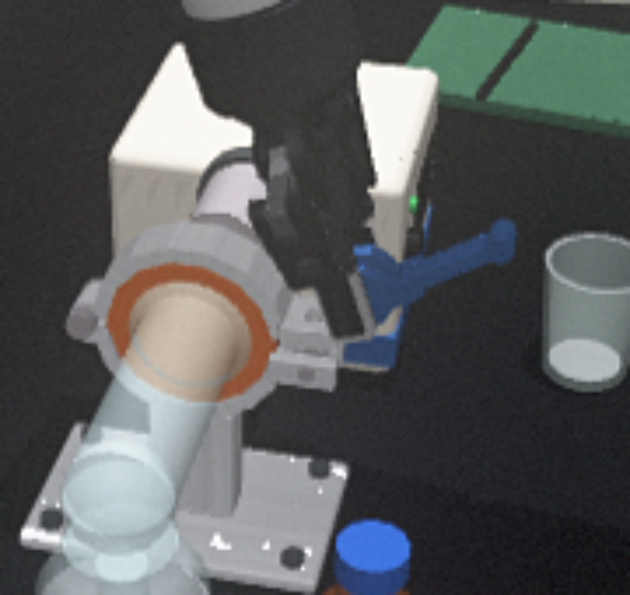

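Emit:
{"op": "drive_tool", "data": {"deltas": [[[0, -0.25, -0.25, 0, 0, 0]]]}}

```text
time_s: 12.2
position: [0.5386, -0.0501, 0.1447]
tool_rot: [-0.111, -0.657, 0.735, 0.122]
wrist_force: [-1.3, -0.8, -23.2]
opening: 0.0341
```

```bash
python3 go.py -80 -1.4 143 0.3
```

```text
t 12.2 stand mm [-81.793  -1.222 144.696] F stand [ -1.172  -0.947 -23.184] M [-0.022 -0.892  0.027] open 0.034145288738060164
tool z in stand [-0.325 -0.004 -0.946] tool x [ 0.006 -1.     0.002]
delta cm tool [ 0.019 -0.225  0.102]
rotvec tool [ 0.031 -0.004  0.005]
```

Emit:
{"op": "drive_tool", "data": {"deltas": [[[0, -0.32, -0.1, 0.01, 0, 0]]]}}

```text
time_s: 12.3
position: [0.5407, -0.0504, 0.1452]
tool_rot: [-0.109, -0.657, 0.736, 0.12]
wrist_force: [-12.1, 0.5, -5.0]
opening: 0.0335
```

```bash
python3 go.py -80 -1.4 143 0.3; python3 - <<'E'
from h import *
f=viewer.grab_frame('wrist'); save('w10',f)
E=T(robot.state())@f['hand_eye']
fr=f['frame'].astype(int); mask=(fr[:,:,0]>fr[:,:,2]+50)&(fr[:,:,0]>90)
Q=W2S(cloud(f,E,mask)); Q=Q[(Q[:,0]>-.2)&(Q[:,0]<-.03)&(abs(Q[:,1])<.05)&(Q[:,2]>.08)]
print('wrist brass',len(Q), np.percentile(Q,[2,50,98],axis=0) if len(Q) else '')
f=viewer.grab_frame('side'); cv2.imwrite('pics/s10.png',cv2.resize(f['frame'][130:300,260:440,::-1],None,fx=3.5,fy=3.5))
E
```

```text
t 12.3 stand mm [-79.665  -1.272 145.233] F stand [-12.04   -0.884  -5.023] M [-0.307  1.752 -0.231] open 0.0334936793417489
tool z in stand [-0.319 -0.004 -0.948] tool x [ 0.006 -1.     0.002]
delta cm tool [ 0.012 -0.039  0.222]
rotvec tool [ 0.025 -0.004  0.005]
wrist brass 998 [[-0.08445519 -0.01842433  0.15263624]
 [-0.07804703 -0.0014661   0.15899251]
 [-0.07577217  0.0151784   0.16205855]]
```

View pics/s10.png

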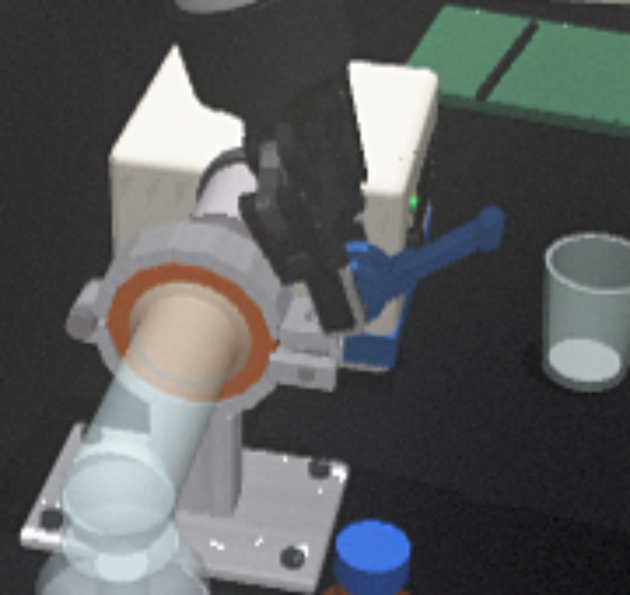

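Emit:
{"op": "drive_tool", "data": {"deltas": [[[0, -0.3, -0.15, 0.01, 0, 0]]]}}

```text
time_s: 12.5
position: [0.5429, -0.0506, 0.146]
tool_rot: [-0.106, -0.658, 0.737, 0.117]
wrist_force: [-7.8, -1.3, -13.1]
opening: 0.0341
```

Emit:
{"op": "drive_tool", "data": {"deltas": [[[0, -0.3, -0.15, 0.01, 0, 0]]]}}

```text
time_s: 12.6
position: [0.5451, -0.0509, 0.1468]
tool_rot: [-0.104, -0.658, 0.737, 0.114]
wrist_force: [-8.7, -0.8, -13.1]
opening: 0.0335
```

```bash
python3 go.py -80 -1.4 143 0.3
```

```text
t 12.6 stand mm [-75.291  -1.265 146.779] F stand [ -8.591  -1.851 -13.073] M [-0.282  0.868 -0.185] open 0.03354734006121892
tool z in stand [-0.305 -0.004 -0.952] tool x [ 0.005 -1.     0.002]
delta cm tool [0.01  0.333 0.504]
rotvec tool [ 0.01  -0.004  0.004]
```

Emit:
{"op": "drive_tool", "data": {"deltas": [[[0, -0.3, -0.1, 0, 0, 0]]]}}

```text
time_s: 12.7
position: [0.5471, -0.0511, 0.1472]
tool_rot: [-0.105, -0.658, 0.737, 0.115]
wrist_force: [-9.2, -1.4, -9.0]
opening: 0.0337
```

```bash
python3 go.py -80 -1.4 143 0.3; python3 - <<'E'
from h import *
f=viewer.grab_frame('wrist'); save('w11',f)
E=T(robot.state())@f['hand_eye']
fr=f['frame'].astype(int); mask=(fr[:,:,0]>fr[:,:,2]+50)&(fr[:,:,0]>90)
Q=W2S(cloud(f,E,mask)); Q=Q[(Q[:,0]>-.2)&(Q[:,0]<-.03)&(abs(Q[:,1])<.05)&(Q[:,2]>.08)]
print('wrist brass',len(Q), np.percentile(Q,[2,50,98],axis=0) if len(Q) else '')
f=viewer.grab_frame('side'); cv2.imwrite('pics/s11.png',cv2.resize(f['frame'][130:300,260:440,::-1],None,fx=3.5,fy=3.5))
E
```

```text
t 12.7 stand mm [-73.298  -1.26  147.199] F stand [-8.938 -2.452 -8.973] M [-0.31   0.98  -0.276] open 0.03372930023699917
tool z in stand [-0.308 -0.004 -0.951] tool x [ 0.005 -1.     0.003]
delta cm tool [0.01  0.508 0.606]
rotvec tool [ 0.013 -0.004  0.004]
wrist brass 998 [[-0.081018   -0.01840929  0.15452311]
 [-0.07421753 -0.00144187  0.16089302]
 [-0.07173111  0.01514485  0.16383427]]
```

View pics/w11.png

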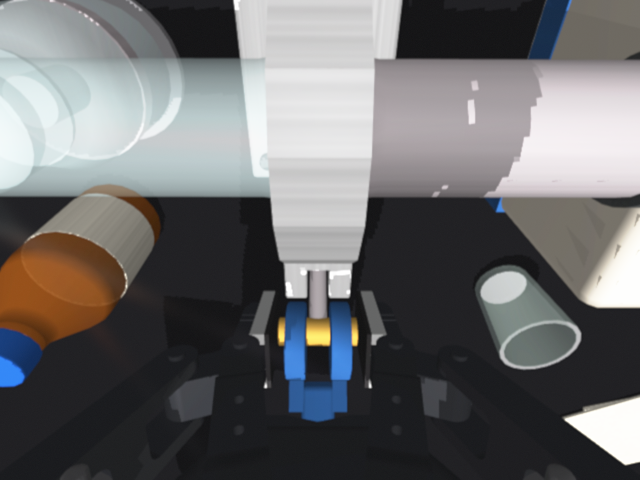

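Emit:
{"op": "drive_tool", "data": {"deltas": [[[0, -0.3, -0.1, 0, 0, 0]]]}}

```text
time_s: 12.9
position: [0.5488, -0.0513, 0.1478]
tool_rot: [-0.106, -0.657, 0.737, 0.117]
wrist_force: [-8.7, 0.5, -15.3]
opening: 0.0339
```

Emit:
{"op": "drive_tool", "data": {"deltas": [[[0, -0.3, -0.1, 0, 0, 0]]]}}

```text
time_s: 13.0
position: [0.5508, -0.0515, 0.1482]
tool_rot: [-0.107, -0.657, 0.737, 0.118]
wrist_force: [-14.3, -1.0, -17.4]
opening: 0.0331
```

```bash
python3 go.py -80 -1.4 143 0.3; python3 - <<'E'
from h import *
f=viewer.grab_frame('wrist'); save('w12',f)
E=T(robot.state())@f['hand_eye']
fr=f['frame'].astype(int); mask=(fr[:,:,0]>fr[:,:,2]+50)&(fr[:,:,0]>90)
Q=W2S(cloud(f,E,mask)); Q=Q[(Q[:,0]>-.2)&(Q[:,0]<-.03)&(abs(Q[:,1])<.05)&(Q[:,2]>.08)]
print('wrist brass',len(Q), np.percentile(Q,[2,50,98],axis=0) if len(Q) else '')
E
```

```text
t 13.0 stand mm [-69.586  -1.25  148.197] F stand [-14.081  -2.65  -17.401] M [-0.397  1.267 -0.242] open 0.0331278534521024
tool z in stand [-0.315 -0.004 -0.949] tool x [ 0.003 -1.     0.003]
delta cm tool [0.01  0.825 0.821]
rotvec tool [ 0.021 -0.004  0.002]
wrist brass 939 [[-0.07783779 -0.01828165  0.15550635]
 [-0.07164295 -0.00144777  0.16164238]
 [-0.06946659  0.0150331   0.1641396 ]]
```

Emit:
{"op": "drive_tool", "data": {"deltas": [[[0, -0.3, 0.0, 0, 0, 0]]]}}

```text
time_s: 13.15
position: [0.5507, -0.0516, 0.148]
tool_rot: [-0.11, -0.656, 0.737, 0.121]
wrist_force: [-15.9, 0.4, -4.8]
opening: 0.033
```

```bash
python3 go.py -80 -1.4 143 0.3; python3 - <<'E'
from h import *
f=viewer.grab_frame('wrist'); save('w13',f)
E=T(robot.state())@f['hand_eye']
fr=f['frame'].astype(int); mask=(fr[:,:,0]>fr[:,:,2]+50)&(fr[:,:,0]>90)
Q=W2S(cloud(f,E,mask)); Q=Q[(Q[:,0]>-.2)&(Q[:,0]<-.03)&(abs(Q[:,1])<.05)&(Q[:,2]>.08)]
print('wrist brass',len(Q), np.percentile(Q,[2,50,98],axis=0) if len(Q) else '')
f=viewer.grab_frame('side'); cv2.imwrite('pics/s13.png',cv2.resize(f['frame'][130:300,260:440,::-1],None,fx=3.5,fy=3.5))
E
```

```text
t 13.15 stand mm [-69.614  -1.275 148.01 ] F stand [-15.805  -1.436  -4.8  ] M [-0.365  2.38  -0.133] open 0.03298385098251774
tool z in stand [-0.323 -0.003 -0.946] tool x [ 0.002 -1.     0.003]
delta cm tool [0.009 0.821 0.809]
rotvec tool [ 0.029 -0.003  0.002]
wrist brass 953 [[-0.07859958 -0.01825238  0.15525886]
 [-0.07161184 -0.00142858  0.16167711]
 [-0.06934005  0.01500566  0.16431246]]
```

View pics/s13.png

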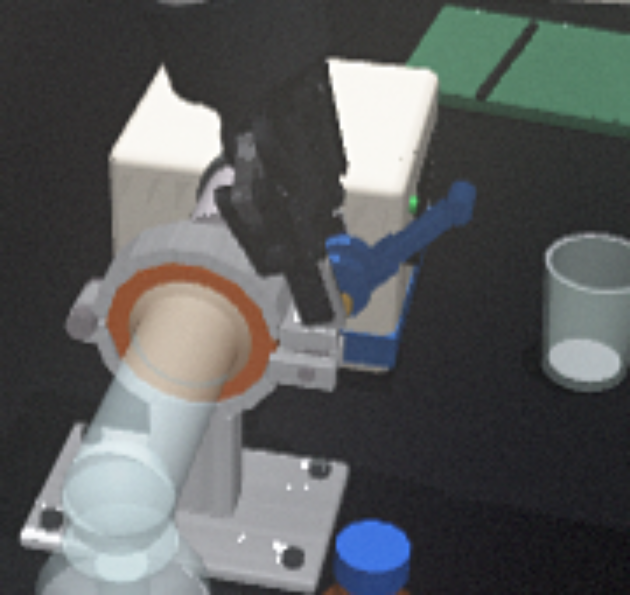

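View pics/w13.png

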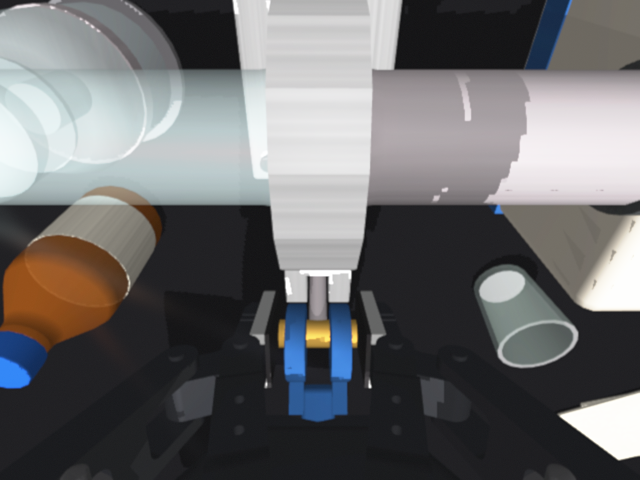

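Emit:
{"op": "drive_tool", "data": {"deltas": [[[0, 0, 0, 0, 0, 0], [0, 0, 0, 0, 0, 0], [0, 0, 0, 0, 0, 0]]], "fingers": 80}}

```text
time_s: 13.55
position: [0.5564, -0.0521, 0.1543]
tool_rot: [-0.105, -0.657, 0.738, 0.115]
wrist_force: [-0.1, 0.7, 0.5]
opening: 0.0588
```

Emit:
{"op": "drive_tool", "data": {"deltas": [[[0, 0, -2, 0, 0, 0], [0, 0, -4, 0, 0, 0], [0, 0, -4, 0, 0, 0], [0, 0, -4, 0, 0, 0]]]}}

```text
time_s: 13.95
position: [0.6011, -0.0559, 0.2927]
tool_rot: [-0.103, -0.657, 0.738, 0.114]
wrist_force: [1.1, 0.2, 0.1]
opening: 0.0584
```

```bash
python3 go.py -180 0 300 -0.6; python3 - <<'E'
from h import *
f=viewer.grab_frame('wrist'); save('w14',f)
E=T(robot.state())@f['hand_eye']
fr=f['frame'].astype(int); mask=(fr[:,:,0]>fr[:,:,2]+50)&(fr[:,:,0]>90)
Q=W2S(cloud(f,E,mask)); Q=Q[(Q[:,0]>-.2)&(Q[:,0]<-.03)&(abs(Q[:,1])<.05)&(Q[:,2]>.08)]
print('wrist brass',len(Q), np.percentile(Q,[2,50,98],axis=0) if len(Q) else '')
fr=f['frame'].astype(int); mask=(fr[:,:,2]>fr[:,:,0]+50)
Q=W2S(cloud(f,E,mask)); Q=Q[(Q[:,0]>-.2)&(Q[:,0]<0)&(abs(Q[:,1])<.05)&(Q[:,2]>.08)]
if len(Q)>10: print('blue',np.percentile(Q,[1,99],axis=0))
f=viewer.grab_frame('side'); cv2.imwrite('pics/s14.png',cv2.resize(f['frame'][130:300,260:440,::-1],None,fx=3.5,fy=3.5))
E=f['extrinsics'];fr=f['frame'].astype(int); mask=(fr[:,:,2]>fr[:,:,0]+50)
Q=W2S(cloud(f,E,mask)); Q=Q[(Q[:,0]>-.2)&(Q[:,0]<0)&(abs(Q[:,1])<.05)&(Q[:,2]>.08)]
if len(Q)>10: print('blue',np.percentile(Q,[1,99],axis=0)); q=Q[Q[:,2]>np.percentile(Q[:,2],85)]; print(q.mean(0))
E
```

```text
t 13.95 stand mm [-19.039   0.4   292.683] F stand [1.101 0.328 0.14 ] M [ 0.059 -0.134  0.058] open 0.058362545434206985
tool z in stand [-0.304 -0.003 -0.953] tool x [ 0.003 -1.     0.002]
delta cm tool [-0.01  15.555  4.203]
rotvec tool [ 0.909 -0.002  0.004]
wrist brass 241 [[-0.0761014  -0.0201088   0.16586552]
 [-0.06865821 -0.00236084  0.16940843]
 [-0.06532108  0.01540199  0.17109684]]
blue [[-0.12314159 -0.0142642   0.172806  ]
 [-0.05344894  0.00979316  0.22479037]]
```

View pics/s14.png

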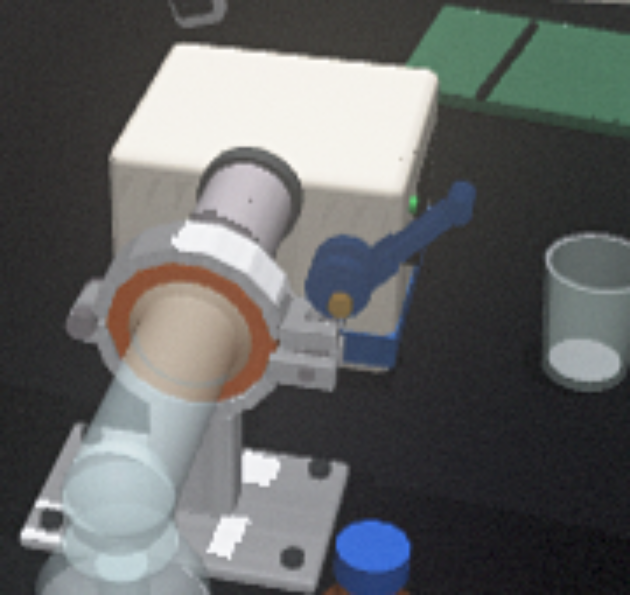

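View pics/w14.png

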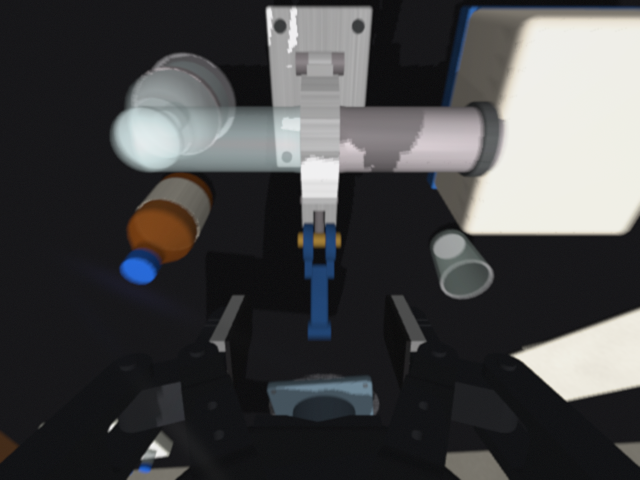

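```bash
cat > plan.py <<'E'
# plan rows: from current to target stand pose with N rows
import sys
from h import *
np.set_printoptions(precision=2,suppress=True)
s=robot.state(); p=W2S(s['position'])[0]
c,sn=np.cos(YAW),np.sin(YAW); RS=np.array([[c,-sn,0],[sn,c,0],[0,0,1]]); L=RS.T@Rt(s)
t=np.array([float(a) for a in sys.argv[1:4]])/1000; a=float(sys.argv[4]); N=int(sys.argv[5])
z=np.array([-np.sin(a),0,-np.cos(a)]); x=np.array([0,-1,0]); D=np.stack([x,np.cross(z,x),z],1)
rv=R.from_matrix(L.T@D).as_rotvec(); 
for i in range(N):
    Li=L@R.from_rotvec(rv*i/N).as_matrix()
    print(np.r_[Li.T@(t-p)/N*100, rv/N])
E
python3 plan.py -200 0 270 -0.6 7
```

```text
[-0.01  2.4   1.14  0.13 -0.    0.  ]
[-0.01  2.53  0.83  0.13 -0.    0.  ]
[-0.01  2.61  0.5   0.13 -0.    0.  ]
[-0.    2.65  0.16  0.13 -0.    0.  ]
[-0.    2.65 -0.18  0.13 -0.    0.  ]
[-0.    2.61 -0.52  0.13 -0.    0.  ]
[-0.    2.52 -0.84  0.13 -0.    0.  ]
```

Emit:
{"op": "drive_tool", "data": {"deltas": [[[0, 2.4, 1.0, 0.13, 0, 0], [0, 2.5, 0.7, 0.13, 0, 0], [0, 2.6, 0.5, 0.13, 0, 0], [0, 2.65, 0.2, 0.13, 0, 0], [0, 2.65, -0.2, 0.13, 0, 0], [0, 2.6, -0.5, 0.13, 0, 0], [0, 2.5, -0.8, 0.13, 0, 0]]], "fingers": 255}}

```text
time_s: 14.75
position: [0.4342, -0.0387, 0.2621]
tool_rot: [0.208, -0.632, 0.706, -0.241]
wrist_force: [-0.5, 0.7, 0.4]
opening: 0.0003
```

```bash
python3 plan.py -160 -1 180 -0.6 3;python3 go.py; python3 -c "
from h import *
s=robot.state();print(s['joints'])"
```

```text
[-0.07  0.94  2.72 -0.02 -0.    0.  ]
[-0.06  0.9   2.74 -0.02 -0.    0.  ]
[-0.05  0.85  2.75 -0.02 -0.    0.  ]
t 14.75 stand mm [-186.798   -2.246  262.124] F stand [-0.55   0.597  0.438] M [0.05  0.337 0.018] open 0.00031434397724291845
tool z in stand [ 0.604 -0.007 -0.797] tool x [ 0.004 -1.     0.011]
[-0.57151978 -0.38592056  2.2283312   0.39377945  0.73865392  0.8931459 ]
```

Emit:
{"op": "drive_tool", "data": {"deltas": [[[0, 0.9, 2.7, 0, 0, 0], [0, 0.9, 2.7, 0, 0, 0], [0, 0.9, 2.7, -0.04, 0, 0], [0, 0, 0, 0, 0, 0]]]}}

```text
time_s: 15.15
position: [0.4552, -0.0437, 0.1896]
tool_rot: [0.199, -0.631, 0.709, -0.245]
wrist_force: [0.2, -0.1, -0.0]
opening: -0.0002
```

```bash
cat > lev.py <<'E'
from h import *
import sys
np.set_printoptions(precision=2,suppress=True)
s=robot.state(); p=W2S(s['position'])[0]*1000
c,sn=np.cos(YAW),np.sin(YAW); RS=np.array([[c,-sn,0],[sn,c,0],[0,0,1]]); L=RS.T@Rt(s)
F=RS.T@s['wrist_force']; tz=L[[0,2],2]; ty=L[[0,2],1]
a=np.arctan2(-tz[0],-tz[1])
A=p[[0,2]]-11*ty; pin=np.array([-75.,158.])
w=A-pin; d=np.hypot(*w); # w = rho*u -5 n
rho=np.sqrt(d*d-25); ang=np.arctan2(-w[0],w[1]); al=ang-np.arctan2(5,rho)
n=np.array([np.cos(al),np.sin(al)]); u=np.array([-np.sin(al),np.cos(al)])
f=-F[[0,2]]
tau=(w[1]*f[0]-w[0]*f[1])/1000
print('t',round(s['time_s'],2),'tcp',p,'tilt',round(a,3),'A',A,'rho',round(rho,1),'lean',round(al,3),'lever~',round(.75-al,3),'F',F,'Fn',round(f@n,2),'Fu',round(f@u,2),'tau',round(tau,3),'N@60',round(tau/.06,2))
for da in [float(x) for x in sys.argv[1:]]:
    b=al-da; nn=np.array([np.cos(b),np.sin(b)]); uu=np.array([-np.sin(b),np.cos(b)])
    t=60*uu-5*nn+pin-A
    print('step',da,'cm tool y,z',t@ty/10,t@tz/10)
E
python3 lev.py 0.1
```

```text
t 15.15 tcp [-165.39   -4.75  189.62] tilt -0.641 A [-156.57  196.2 ] rho 89.9 lean 1.077 lever~ -0.327 F [ 0.2  -0.03 -0.02] Fn -0.07 Fu 0.18 tau -0.006 N@60 -0.09
step 0.1 cm tool y,z -1.8012728609871005 2.440563348385038
```

Emit:
{"op": "drive_tool", "data": {"deltas": [[[-0.15, -0.8, 0.5, 0, 0, 0], [-0.15, -0.8, 0.5, 0, 0, 0], [0, -0.8, 0.5, 0, 0, 0]]]}}

```text
time_s: 15.45
position: [0.4848, -0.0439, 0.1956]
tool_rot: [0.201, -0.631, 0.708, -0.247]
wrist_force: [0.8, 1.1, -0.0]
opening: -0.0
```

```bash
python3 lev.py 0.1;  python3 - <<'E'
from h import *
f=viewer.grab_frame('side'); cv2.imwrite('pics/s15.png',cv2.resize(f['frame'][100:300,240:460,::-1],None,fx=2.9,fy=2.9))
E
```

```text
t 15.45 tcp [-135.95   -1.39  195.55] tilt -0.647 A [-127.17  202.18] rho 68.2 lean 0.795 lever~ -0.045 F [ 0.67  1.15 -0.03] Fn -0.45 Fu 0.5 tau -0.028 N@60 -0.47
step 0.1 cm tool y,z -0.7125442444417611 0.7009993818550241
```

View pics/s15.png

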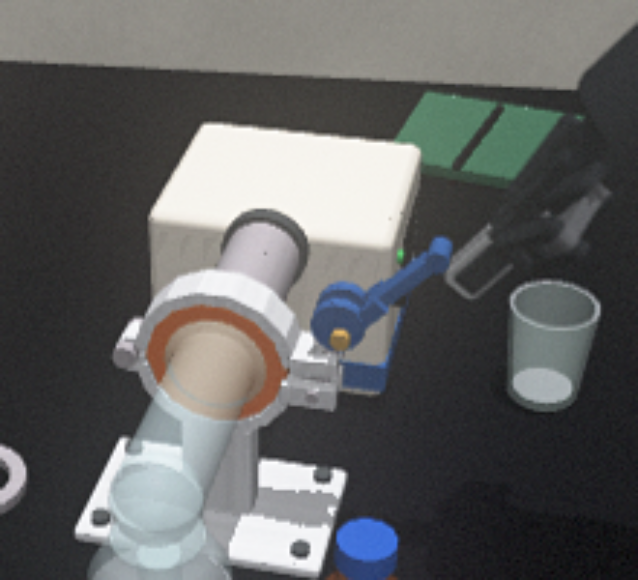

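```bash
cat > path.py <<'E'
import numpy as np,sys
a=float(sys.argv[1]); ty=np.array([-np.cos(a),np.sin(a)]); tz=np.array([-np.sin(a),-np.cos(a)])
al=np.arange(.75,-1.3,-.1)
C=np.array([60*np.array([-np.sin(b),np.cos(b)])-5*np.array([np.cos(b),np.sin(b)]) for b in al])
for b,d in zip(al,np.diff(C,axis=0)): print(round(b,2),np.round([d@ty/10,d@tz/10],2))
E
python3 path.py -0.645
```

```text
0.75 [-0.6  -0.08]
0.65 [-0.6  -0.02]
0.55 [-0.6   0.04]
0.45 [-0.59  0.1 ]
0.35 [-0.58  0.16]
0.25 [-0.56  0.21]
0.15 [-0.54  0.27]
0.05 [-0.51  0.32]
-0.05 [-0.47  0.37]
-0.15 [-0.44  0.42]
-0.25 [-0.39  0.46]
-0.35 [-0.34  0.49]
-0.45 [-0.29  0.53]
-0.55 [-0.24  0.55]
-0.65 [-0.18  0.57]
-0.75 [-0.12  0.59]
-0.85 [-0.07  0.6 ]
-0.95 [-0.01  0.6 ]
-1.05 [0.05 0.6 ]
-1.15 [0.11 0.59]
```

Emit:
{"op": "drive_tool", "data": {"deltas": [[[0, -0.7, 0.6, 0, 0, 0], [0, -0.6, 0, 0, 0, 0]]]}}

```text
time_s: 15.7
position: [0.501, -0.0462, 0.2005]
tool_rot: [0.201, -0.63, 0.707, -0.248]
wrist_force: [0.6, -0.2, -1.1]
opening: -0.0005
```

```bash
python3 lev.py 0.1
```

```text
t 15.7 tcp [-119.57   -1.84  200.51] tilt -0.65 A [-110.81  207.16] rho 60.6 lean 0.547 lever~ 0.203 F [ 0.62 -0.09 -1.09] Fn 0.03 Fu 1.26 tau 0.008 N@60 0.14
step 0.1 cm tool y,z -0.5939938237687985 0.10349947688086096
```

Emit:
{"op": "drive_tool", "data": {"deltas": [[[0, -0.6, 0.08, 0, 0, 0], [0, -0.45, 0.1, 0, 0, 0]]]}}

```text
time_s: 15.9
position: [0.5112, -0.0474, 0.2063]
tool_rot: [0.201, -0.63, 0.707, -0.248]
wrist_force: [-1.6, -0.5, 0.3]
opening: 0.0001
```

```bash
python3 lev.py 0.06;  python3 - <<'E'
from h import *
f=viewer.grab_frame('side'); cv2.imwrite('pics/s16.png',cv2.resize(f['frame'][100:300,240:460,::-1],None,fx=2.9,fy=2.9))
E
```

```text
t 15.9 tcp [-109.31   -1.76  206.27] tilt -0.65 A [-100.56  212.92] rho 60.4 lean 0.353 lever~ 0.397 F [-1.58 -0.66  0.32] Fn 1.37 Fu -0.85 tau 0.078 N@60 1.31
step 0.06 cm tool y,z -0.33956698151886966 0.12292770594888211
```

View pics/s16.png

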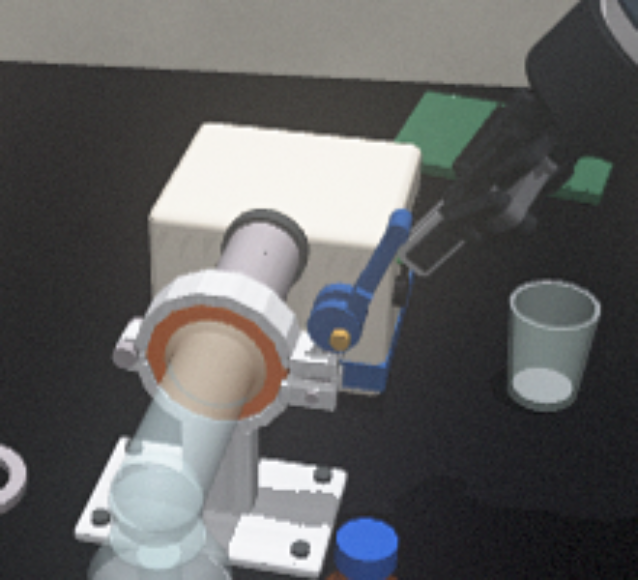

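Emit:
{"op": "drive_tool", "data": {"deltas": [[[0, -0.36, 0.13, 0, 0, 0]]]}}

```text
time_s: 16.05
position: [0.5154, -0.0479, 0.2078]
tool_rot: [0.202, -0.63, 0.707, -0.248]
wrist_force: [0.3, 1.2, 0.1]
opening: 0.0002
```

Emit:
{"op": "drive_tool", "data": {"deltas": [[[0, -0.36, 0.13, 0, 0, 0]]]}}

```text
time_s: 16.15
position: [0.5193, -0.0484, 0.2091]
tool_rot: [0.202, -0.63, 0.707, -0.248]
wrist_force: [-1.2, 0.6, -0.3]
opening: -0.0001
```

```bash
python3 lev.py 0.06
```

```text
t 16.15 tcp [-101.2    -1.79  209.08] tilt -0.651 A [-92.45 215.74] rho 60.1 lean 0.211 lever~ 0.539 F [-1.3   0.49 -0.35] Fn 1.34 Fu 0.07 tau 0.081 N@60 1.35
step 0.06 cm tool y,z -0.32979871833160745 0.14626394850928234
```

Emit:
{"op": "drive_tool", "data": {"deltas": [[[0, -0.34, 0.15, 0, 0, 0]]]}}

```text
time_s: 16.25
position: [0.5231, -0.0488, 0.21]
tool_rot: [0.202, -0.63, 0.707, -0.248]
wrist_force: [-1.2, 1.0, 0.9]
opening: 0.0001
```

Emit:
{"op": "drive_tool", "data": {"deltas": [[[0, -0.34, 0.16, 0, 0, 0]]]}}

```text
time_s: 16.35
position: [0.5271, -0.0493, 0.211]
tool_rot: [0.202, -0.63, 0.707, -0.249]
wrist_force: [-2.1, 0.9, 0.3]
opening: 0.0001
```

Emit:
{"op": "drive_tool", "data": {"deltas": [[[0, -0.33, 0.18, 0, 0, 0]]]}}

```text
time_s: 16.45
position: [0.5311, -0.0498, 0.2116]
tool_rot: [0.202, -0.63, 0.707, -0.249]
wrist_force: [-1.9, 0.4, -0.6]
opening: 0.0002
```

```bash
python3 lev.py 0.06
```

```text
t 16.45 tcp [-89.32  -1.82 211.57] tilt -0.651 A [-80.56 218.23] rho 60.3 lean 0.009 lever~ 0.741 F [-1.89  0.19 -0.59] Fn 1.9 Fu 0.57 tau 0.117 N@60 1.96
step 0.06 cm tool y,z -0.28353495585864963 0.22310856423093917
```

Emit:
{"op": "drive_tool", "data": {"deltas": [[[0, -0.3, 0.22, 0, 0, 0]]]}}

```text
time_s: 16.55
position: [0.5352, -0.0503, 0.2118]
tool_rot: [0.202, -0.63, 0.707, -0.249]
wrist_force: [-0.7, 0.0, 1.3]
opening: 0.0001
```

Emit:
{"op": "drive_tool", "data": {"deltas": [[[0, -0.29, 0.23, 0, 0, 0]]]}}

```text
time_s: 16.65
position: [0.5393, -0.0509, 0.2118]
tool_rot: [0.202, -0.63, 0.707, -0.249]
wrist_force: [-0.3, 0.7, 0.5]
opening: -0.0003
```

Emit:
{"op": "drive_tool", "data": {"deltas": [[[0, -0.28, 0.24, 0, 0, 0]]]}}

```text
time_s: 16.75
position: [0.5434, -0.0514, 0.2116]
tool_rot: [0.202, -0.63, 0.707, -0.249]
wrist_force: [-0.9, -0.0, -0.3]
opening: 0.0003
```

```bash
python3 lev.py 0.06
```

```text
t 16.75 tcp [-76.95  -1.97 211.63] tilt -0.652 A [-68.2 218.3] rho 60.5 lean -0.195 lever~ 0.945 F [-0.84 -0.11 -0.3 ] Fn 0.77 Fu 0.45 tau 0.049 N@60 0.81
step 0.06 cm tool y,z -0.2179809336364507 0.2886951357432094
```

Emit:
{"op": "drive_tool", "data": {"deltas": [[[0, -0.25, 0.28, 0, 0, 0]]]}}

```text
time_s: 16.85
position: [0.5474, -0.0519, 0.211]
tool_rot: [0.202, -0.63, 0.707, -0.249]
wrist_force: [0.1, -0.3, 1.4]
opening: 0.0001
```

Emit:
{"op": "drive_tool", "data": {"deltas": [[[0, -0.24, 0.28, 0, 0, 0]]]}}

```text
time_s: 16.95
position: [0.5514, -0.0524, 0.2102]
tool_rot: [0.202, -0.63, 0.707, -0.249]
wrist_force: [-0.6, 0.0, 0.6]
opening: -0.0002
```

```bash
python3 lev.py 0.06;  python3 - <<'E'
from h import *
f=viewer.grab_frame('side'); cv2.imwrite('pics/s17.png',cv2.resize(f['frame'][100:300,240:460,::-1],None,fx=2.9,fy=2.9))
E
```

```text
t 16.95 tcp [-68.81  -2.06 210.18] tilt -0.652 A [-60.07 216.85] rho 60.5 lean -0.331 lever~ 1.081 F [-0.59 -0.07  0.55] Fn 0.73 Fu -0.33 tau 0.043 N@60 0.71
step 0.06 cm tool y,z -0.17399148499504713 0.3174360240999542
```

View pics/s17.png

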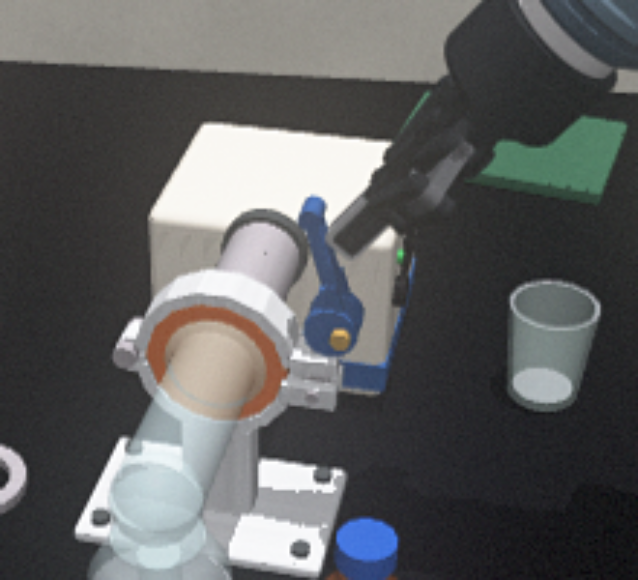

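Emit:
{"op": "drive_tool", "data": {"deltas": [[[0, -0.19, 0.32, 0, 0, 0]]]}}

```text
time_s: 17.1
position: [0.5553, -0.0531, 0.2087]
tool_rot: [0.202, -0.63, 0.707, -0.249]
wrist_force: [-0.1, 1.1, 0.9]
opening: 0.0002
```

Emit:
{"op": "drive_tool", "data": {"deltas": [[[0, -0.17, 0.32, 0, 0, 0]]]}}

```text
time_s: 17.2
position: [0.559, -0.0536, 0.2071]
tool_rot: [0.202, -0.63, 0.707, -0.249]
wrist_force: [0.0, -0.0, 1.6]
opening: -0.0
```

```bash
python3 lev.py 0.06
```

```text
t 17.2 tcp [-61.17  -2.34 207.13] tilt -0.652 A [-52.43 213.8 ] rho 60.0 lean -0.467 lever~ 1.217 F [ 0.02 -0.    1.57] Fn 0.69 Fu -1.41 tau 0.034 N@60 0.57
step 0.06 cm tool y,z -0.17565809646339675 0.31561745058012164
```

Emit:
{"op": "drive_tool", "data": {"deltas": [[[0, -0.17, 0.32, 0, 0, 0]]]}}

```text
time_s: 17.3
position: [0.5626, -0.0542, 0.2055]
tool_rot: [0.202, -0.63, 0.707, -0.249]
wrist_force: [0.5, -0.0, 0.3]
opening: -0.0004
```

Emit:
{"op": "drive_tool", "data": {"deltas": [[[0, -0.16, 0.32, 0, 0, 0]]]}}

```text
time_s: 17.4
position: [0.566, -0.0546, 0.2038]
tool_rot: [0.202, -0.63, 0.707, -0.249]
wrist_force: [-0.4, 0.2, 1.5]
opening: -0.0001
```

```bash
python3 lev.py 0.06;  python3 - <<'E'
from h import *
f=viewer.grab_frame('side'); cv2.imwrite('pics/s18.png',cv2.resize(f['frame'][100:300,240:460,::-1],None,fx=2.9,fy=2.9))
E
```

```text
t 17.4 tcp [-54.03  -2.52 203.84] tilt -0.653 A [-45.29 210.52] rho 60.1 lean -0.598 lever~ 1.348 F [-0.46  0.17  1.46] Fn 1.2 Fu -0.95 tau 0.068 N@60 1.13
step 0.06 cm tool y,z -0.11915758897117527 0.3403945154886492
```

View pics/s18.png

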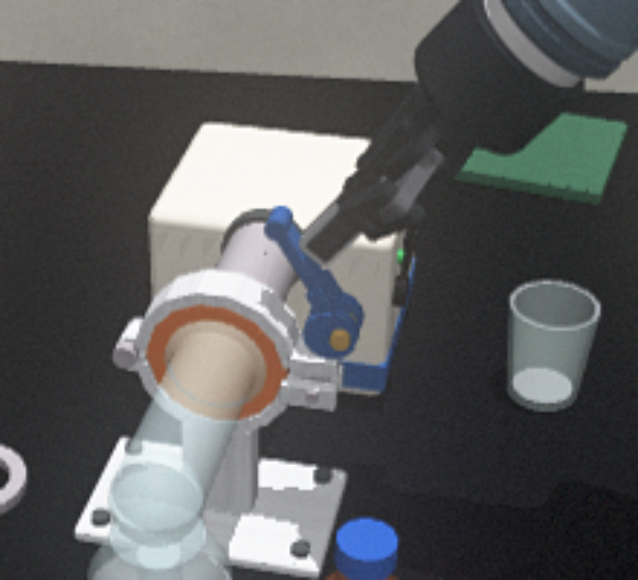

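Emit:
{"op": "drive_tool", "data": {"deltas": [[[0, -0.13, 0.29, -0.05, 0, 0]]]}}

```text
time_s: 17.55
position: [0.5675, -0.0545, 0.2005]
tool_rot: [0.185, -0.635, 0.714, -0.23]
wrist_force: [-1.9, 1.3, 0.7]
opening: 0.0003
```

```bash
python3 lev.py 0.06
```

```text
t 17.55 tcp [-52.62  -2.22 200.49] tilt -0.599 A [-43.53 206.68] rho 57.8 lean -0.66 lever~ 1.41 F [-2.    1.07  0.72] Fn 2.02 Fu 0.66 tau 0.12 N@60 2.0
step 0.06 cm tool y,z -0.3428933756621329 0.2683199001213068
```

Emit:
{"op": "drive_tool", "data": {"deltas": [[[0, -0.12, 0.29, -0.05, 0, 0]]]}}

```text
time_s: 17.65
position: [0.5699, -0.055, 0.1987]
tool_rot: [0.169, -0.639, 0.72, -0.211]
wrist_force: [-0.7, 0.5, 4.6]
opening: -0.0002
```

```bash
python3 lev.py 0.06
```

```text
t 17.65 tcp [-50.12  -2.41 198.73] tilt -0.547 A [-40.72 204.45] rho 57.5 lean -0.722 lever~ 1.472 F [-0.78  0.43  4.65] Fn 3.66 Fu -2.97 tau 0.195 N@60 3.26
step 0.06 cm tool y,z -0.36314019794528285 0.26472439585868907
```

Emit:
{"op": "drive_tool", "data": {"deltas": [[[0, -0.04, 0.09, 0, 0, 0]]]}}

```text
time_s: 17.75
position: [0.5718, -0.0555, 0.1988]
tool_rot: [0.169, -0.64, 0.719, -0.212]
wrist_force: [-1.5, -0.8, 3.6]
opening: 0.0
```

```bash
python3 lev.py 0.02
```

```text
t 17.75 tcp [-48.2   -2.65 198.78] tilt -0.547 A [-38.8 204.5] rho 58.7 lean -0.746 lever~ 1.496 F [-1.45 -0.94  3.57] Fn 3.48 Fu -1.64 tau 0.196 N@60 3.27
step 0.02 cm tool y,z -0.16495091284087865 0.07791699818745582
```

Emit:
{"op": "drive_tool", "data": {"deltas": [[[0, -0.04, 0.09, 0, 0, 0]]]}}

```text
time_s: 17.85
position: [0.5728, -0.0556, 0.1982]
tool_rot: [0.169, -0.64, 0.719, -0.212]
wrist_force: [-3.5, -1.3, 3.4]
opening: 0.0001
```

```bash
python3 lev.py 0.02
```

```text
t 17.85 tcp [-47.21  -2.68 198.22] tilt -0.548 A [-37.82 203.95] rho 58.9 lean -0.765 lever~ 1.515 F [-3.33 -1.65  3.37] Fn 4.74 Fu -0.12 tau 0.278 N@60 4.64
step 0.02 cm tool y,z -0.1459298343931815 0.08573517341714046
```

Emit:
{"op": "drive_tool", "data": {"deltas": [[[0, -0.04, 0.1, 0, 0, 0]]]}}

```text
time_s: 17.95
position: [0.5736, -0.0557, 0.1975]
tool_rot: [0.169, -0.64, 0.719, -0.212]
wrist_force: [-2.4, -0.4, 3.4]
opening: -0.0003
```

```bash
python3 lev.py 0.02
```

```text
t 17.95 tcp [-46.43  -2.73 197.54] tilt -0.549 A [-37.05 203.28] rho 58.9 lean -0.782 lever~ 1.532 F [-2.3  -0.7   3.44] Fn 4.05 Fu -0.82 tau 0.234 N@60 3.91
step 0.02 cm tool y,z -0.1466043696272263 0.08782913274129844
```

Emit:
{"op": "drive_tool", "data": {"deltas": [[[0, -0.04, 0.1, 0, 0, 0]]]}}

```text
time_s: 18.05
position: [0.5743, -0.0559, 0.1969]
tool_rot: [0.169, -0.64, 0.719, -0.213]
wrist_force: [-2.7, -0.2, 4.2]
opening: -0.0001
```

```bash
python3 lev.py 0.02
```

```text
t 18.05 tcp [-45.71  -2.76 196.93] tilt -0.55 A [-36.34 202.68] rho 58.9 lean -0.798 lever~ 1.548 F [-2.62 -0.52  4.18] Fn 4.82 Fu -1.04 tau 0.278 N@60 4.64
step 0.02 cm tool y,z -0.14471413203455358 0.09034811040616847
```

Emit:
{"op": "drive_tool", "data": {"deltas": [[[0, -0.05, 0.12, 0, 0, 0]]]}}

```text
time_s: 18.15
position: [0.5752, -0.056, 0.1963]
tool_rot: [0.17, -0.639, 0.719, -0.213]
wrist_force: [-2.9, -0.0, 3.3]
opening: -0.0001
```

```bash
python3 lev.py 0.02
```

```text
t 18.15 tcp [-44.8   -2.79 196.26] tilt -0.551 A [-35.43 202.01] rho 59.0 lean -0.817 lever~ 1.567 F [-2.92 -0.37  3.33] Fn 4.43 Fu -0.15 tau 0.26 N@60 4.34
step 0.02 cm tool y,z -0.13313895349277174 0.09518029941929891
```

Emit:
{"op": "drive_tool", "data": {"deltas": [[[0, -0.05, 0.12, 0, 0, 0]]]}}

```text
time_s: 18.25
position: [0.5761, -0.0561, 0.1955]
tool_rot: [0.17, -0.639, 0.719, -0.213]
wrist_force: [-3.4, 0.7, 4.3]
opening: -0.0002
```

```bash
python3 lev.py 0.02
```

```text
t 18.25 tcp [-43.93  -2.77 195.48] tilt -0.551 A [-34.56 201.24] rho 59.0 lean -0.837 lever~ 1.587 F [-3.5   0.31  4.28] Fn 5.52 Fu -0.27 tau 0.324 N@60 5.41
step 0.02 cm tool y,z -0.1294854577164813 0.09813255492551197
```

Emit:
{"op": "drive_tool", "data": {"deltas": [[[0, -0.05, 0.12, 0, 0, 0]]]}}

```text
time_s: 18.35
position: [0.577, -0.0562, 0.1947]
tool_rot: [0.17, -0.639, 0.719, -0.213]
wrist_force: [-2.8, -0.3, 4.4]
opening: 0.0002
```

```bash
python3 lev.py 0.02
```

```text
t 18.35 tcp [-42.97  -2.76 194.68] tilt -0.551 A [-33.6  200.44] rho 59.1 lean -0.857 lever~ 1.607 F [-2.77 -0.6   4.35] Fn 5.1 Fu -0.75 tau 0.298 N@60 4.96
step 0.02 cm tool y,z -0.11929163148136243 0.10214431652490386
```

Emit:
{"op": "drive_tool", "data": {"deltas": [[[0, -0.05, 0.12, 0, 0, 0], [0, -0.05, 0.12, 0, 0, 0]]]}}

```text
time_s: 18.55
position: [0.5789, -0.0564, 0.1929]
tool_rot: [0.17, -0.639, 0.719, -0.213]
wrist_force: [-4.9, -0.1, 3.4]
opening: -0.0002
```

```bash
python3 lev.py 0.02
```

```text
t 18.55 tcp [-41.1   -2.76 192.91] tilt -0.551 A [-31.73 198.66] rho 59.2 lean -0.901 lever~ 1.651 F [-4.84 -0.67  3.37] Fn 5.65 Fu 1.7 tau 0.343 N@60 5.71
step 0.02 cm tool y,z -0.1053450720041409 0.1082955309697127
```

Emit:
{"op": "drive_tool", "data": {"deltas": [[[0, -0.04, 0.12, 0, 0, 0]]]}}

```text
time_s: 18.65
position: [0.5798, -0.0565, 0.1919]
tool_rot: [0.17, -0.64, 0.719, -0.213]
wrist_force: [-3.2, -0.0, 4.5]
opening: -0.0002
```

```bash
python3 lev.py 0.02
```

```text
t 18.65 tcp [-40.14  -2.77 191.92] tilt -0.551 A [-30.76 197.67] rho 59.2 lean -0.924 lever~ 1.674 F [-3.18 -0.39  4.49] Fn 5.5 Fu -0.17 tau 0.325 N@60 5.41
step 0.02 cm tool y,z -0.09892652943024115 0.11106609685883875
```

Emit:
{"op": "drive_tool", "data": {"deltas": [[[0, -0.04, 0.12, 0, 0, 0]]]}}

```text
time_s: 18.75
position: [0.5807, -0.0566, 0.1909]
tool_rot: [0.17, -0.64, 0.719, -0.213]
wrist_force: [-1.8, -0.5, 1.4]
opening: -0.0002
```

```bash
python3 lev.py 0.02
```

```text
t 18.75 tcp [-39.24  -2.75 190.9 ] tilt -0.55 A [-29.86 196.65] rho 59.2 lean -0.947 lever~ 1.697 F [-1.75 -0.73  1.38] Fn 2.14 Fu 0.62 tau 0.13 N@60 2.17
step 0.02 cm tool y,z -0.09631139956419163 0.11326707459670626
```

```bash
python3 - <<'E'
from h import *
f=viewer.grab_frame('side'); cv2.imwrite('pics/s19.png',cv2.resize(f['frame'][160:280,290:430,::-1],None,fx=4.5,fy=4.5))
E
python3 lev.py
```

```text
t 18.8 tcp [-39.11  -2.8  190.69] tilt -0.55 A [-29.74 196.44] rho 59.2 lean -0.951 lever~ 1.701 F [-1.59 -0.7   0.63] Fn 1.44 Fu 0.93 tau 0.09 N@60 1.49
```

View pics/s19.png

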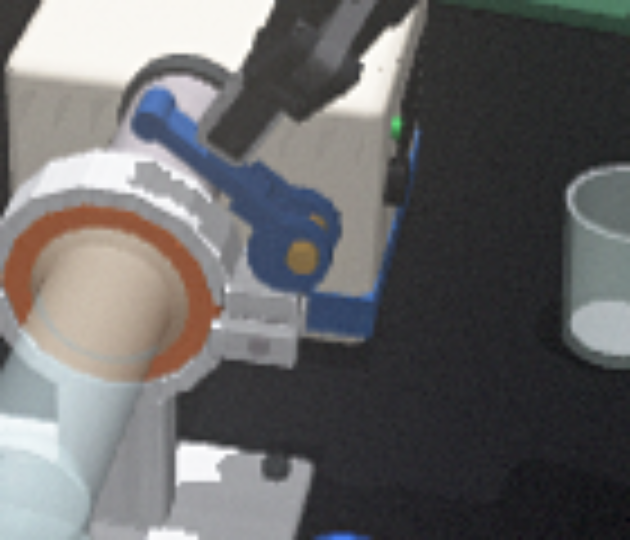

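Emit:
{"op": "drive_tool", "data": {"deltas": [[[0, 0, -0.8, -0.15, 0, 0], [0, 0, 0, -0.15, 0, 0], [0, 0, 0, -0.1, 0, 0]]]}}

```text
time_s: 19.1
position: [0.5692, -0.0537, 0.1913]
tool_rot: [0.04, -0.66, 0.747, -0.065]
wrist_force: [-0.4, -0.1, 0.6]
opening: 0.0001
```

```bash
python3 - <<'E'
from h import *
f=viewer.grab_frame('side'); cv2.imwrite('pics/s20.png',cv2.resize(f['frame'][160:280,290:430,::-1],None,fx=4.5,fy=4.5))
E
python3 lev.py 0
```

```text
t 19.15 tcp [-48.28  -1.75 191.83] tilt -0.15 A [-37.4  193.47] rho 51.4 lean -0.911 lever~ 1.661 F [ 3.63 -0.64  1.17] Fn -1.3 Fu -3.58 tau -0.085 N@60 -1.41
step 0.0 cm tool y,z -0.7466561629657738 -0.41738282281588657
```

View pics/s20.png

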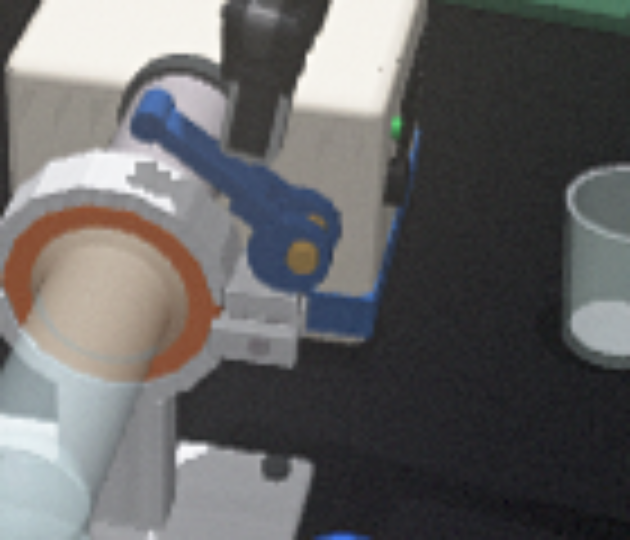

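Emit:
{"op": "drive_tool", "data": {"deltas": [[[0, 0, -0.8, 0, 0, 0], [0, -0.9, 0, 0, 0, 0], [0, 0, 0, 0, 0, 0]]]}}

```text
time_s: 19.45
position: [0.5808, -0.0549, 0.1998]
tool_rot: [0.041, -0.66, 0.747, -0.065]
wrist_force: [-0.2, 0.1, 0.4]
opening: -0.0004
```

```bash
cat > lv.py <<'E'
from h import *
np.set_printoptions(precision=1,suppress=True)
for c in ['side','top']:
    f=viewer.grab_frame(c)
    if c=='side': cv2.imwrite('pics/%s.png'%__import__('sys').argv[1],cv2.resize(f['frame'][160:280,290:430,::-1],None,fx=4.5,fy=4.5))
    fr=f['frame'].astype(int); mask=(fr[:,:,2]>fr[:,:,0]+40)
    Q=W2S(cloud(f,None,mask))*1000; Q=Q[(Q[:,0]>-130)&(Q[:,0]<40)&(abs(Q[:,1])<20)&(Q[:,2]>140)&(Q[:,2]<260)]
    # bar only: distance from pin 30..70
    w=Q[:,[0,2]]-np.array([-75,158]); d=np.hypot(*w.T)
    B=w[(d>35)&(d<68)]
    if len(B)>10:
        o=B.mean(0); V=np.linalg.svd(B-o)[2][0]; V*=np.sign(V[1]); 
        print(c,len(B),'mean rel pin',o,'lean fit',np.arctan2(-V[0],V[1]),'lean mean',np.arctan2(-o[0],o[1]),'maxd',np.percentile(d,99))
E
python3 lv.py s21; python3 lev.py 0
```

```text
side 84 mean rel pin [38.5 33.7] lean fit -0.9529002723046959 lean mean -0.8518396447501679 maxd 80.06978391387025
t 19.55 tcp [-40.56  -0.93 199.61] tilt -0.15 A [-29.68 201.25] rho 62.4 lean -0.889 lever~ 1.639 F [-0.13 -1.04 -0.39] Fn -0.22 Fu 0.35 tau -0.012 N@60 -0.2
step 0.0 cm tool y,z 0.21069940553262118 0.12404157572737798
```

View pics/s21.png

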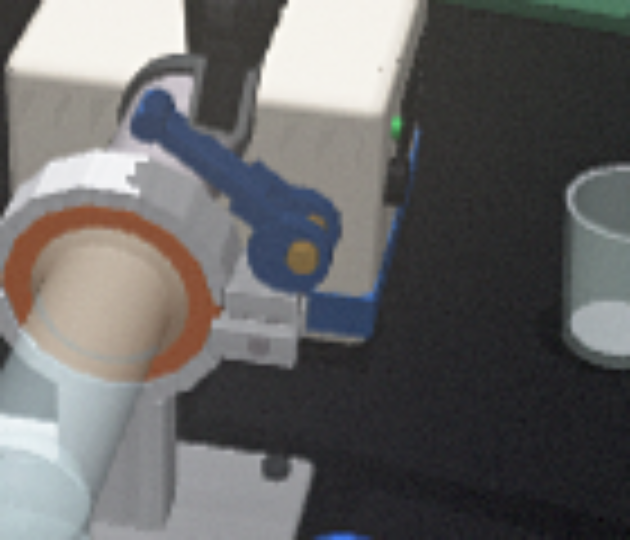

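Emit:
{"op": "drive_tool", "data": {"deltas": [[[0, -0.05, 0.12, 0, 0, 0], [0, -0.05, 0.12, 0, 0, 0]]]}}

```text
time_s: 19.75
position: [0.5798, -0.0546, 0.1973]
tool_rot: [0.04, -0.66, 0.747, -0.065]
wrist_force: [1.1, 0.9, 0.5]
opening: -0.0003
```

```bash
python3 lev.py
```

```text
t 19.75 tcp [-40.33  -0.85 197.28] tilt -0.15 A [-29.46 198.92] rho 61.0 lean -0.921 lever~ 1.671 F [1.   1.07 0.52] Fn -0.19 Fu -1.11 tau -0.017 N@60 -0.29
```

Emit:
{"op": "drive_tool", "data": {"deltas": [[[0, -0.06, 0.12, 0, 0, 0]]]}}

```text
time_s: 19.85
position: [0.5803, -0.0546, 0.196]
tool_rot: [0.04, -0.66, 0.747, -0.065]
wrist_force: [-0.1, 0.2, 0.9]
opening: -0.0002
```

```bash
python3 lev.py
```

```text
t 19.85 tcp [-39.9   -0.84 196.04] tilt -0.15 A [-29.02 197.68] rho 60.5 lean -0.941 lever~ 1.691 F [-0.15  0.2   0.91] Fn 0.83 Fu -0.42 tau 0.048 N@60 0.8
```

Emit:
{"op": "drive_tool", "data": {"deltas": [[[0, -0.06, 0.12, 0, 0, 0]]]}}

```text
time_s: 19.95
position: [0.5809, -0.0548, 0.1949]
tool_rot: [0.04, -0.66, 0.747, -0.065]
wrist_force: [-0.5, -0.1, -0.5]
opening: 0.0002
```

```bash
python3 lev.py
```

```text
t 19.95 tcp [-39.28  -0.88 194.85] tilt -0.15 A [-28.4 196.5] rho 60.2 lean -0.963 lever~ 1.713 F [-0.49 -0.18 -0.48] Fn -0.11 Fu 0.68 tau -0.003 N@60 -0.06
```

Emit:
{"op": "drive_tool", "data": {"deltas": [[[0, -0.06, 0.12, 0, 0, 0]]]}}

```text
time_s: 20.05
position: [0.5816, -0.0549, 0.1939]
tool_rot: [0.04, -0.66, 0.747, -0.065]
wrist_force: [-2.1, 1.0, 5.2]
opening: -0.0002
```

Emit:
{"op": "drive_tool", "data": {"deltas": [[[0, -0.06, 0.12, 0, 0, 0]]]}}

```text
time_s: 20.15
position: [0.5823, -0.055, 0.1932]
tool_rot: [0.04, -0.66, 0.747, -0.065]
wrist_force: [-3.9, 0.9, 6.5]
opening: -0.0001
```

```bash
python3 lev.py
```

```text
t 20.15 tcp [-37.85  -0.92 193.2 ] tilt -0.151 A [-26.98 194.85] rho 60.3 lean -0.999 lever~ 1.749 F [-3.98  0.39  6.54] Fn 7.65 Fu -0.19 tau 0.461 N@60 7.68
```

Emit:
{"op": "drive_tool", "data": {"deltas": [[[0, -0.05, 0.1, 0, 0, 0]]]}}

```text
time_s: 20.25
position: [0.5827, -0.055, 0.1929]
tool_rot: [0.04, -0.66, 0.747, -0.065]
wrist_force: [-5.2, 0.4, 7.4]
opening: 0.0001
```

```bash
python3 lev.py
```

```text
t 20.25 tcp [-37.49  -0.91 192.88] tilt -0.15 A [-26.61 194.53] rho 60.4 lean -1.007 lever~ 1.757 F [-5.25 -0.22  7.42] Fn 9.08 Fu 0.47 tau 0.551 N@60 9.18
```

Emit:
{"op": "drive_tool", "data": {"deltas": [[[0, -0.04, 0.09, 0, 0, 0]]]}}

```text
time_s: 20.35
position: [0.5829, -0.055, 0.1923]
tool_rot: [0.04, -0.66, 0.747, -0.065]
wrist_force: [-1.2, 0.7, 1.5]
opening: 0.0002
```

```bash
python3 lev.py
```

```text
t 20.35 tcp [-37.24  -0.92 192.33] tilt -0.15 A [-26.36 193.98] rho 60.3 lean -1.017 lever~ 1.767 F [-1.24  0.59  1.47] Fn 1.91 Fu 0.28 tau 0.116 N@60 1.94
```

```bash
python3 lv.py s22; python3 lev.py
```

```text
side 62 mean rel pin [39.2 31. ] lean fit -1.0203194303344763 lean mean -0.9022566389546042 maxd 80.1205284280497
t 20.45 tcp [-37.04  -0.91 192.06] tilt -0.15 A [-26.17 193.71] rho 60.3 lean -1.022 lever~ 1.772 F [-2.29 -0.75  2.53] Fn 3.36 Fu 0.64 tau 0.206 N@60 3.43
```

View pics/s22.png

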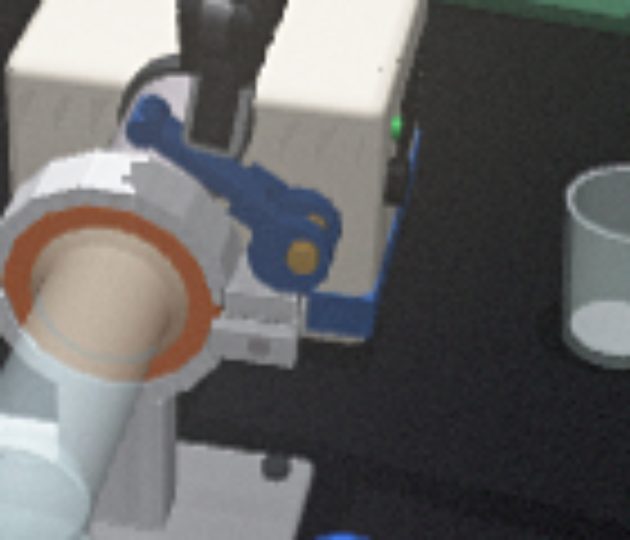

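Emit:
{"op": "drive_tool", "data": {"deltas": [[[0, -0.03, 0.06, 0, 0, 0]]]}}

```text
time_s: 20.55
position: [0.5835, -0.0551, 0.1917]
tool_rot: [0.04, -0.66, 0.747, -0.065]
wrist_force: [-3.0, 0.7, 4.7]
opening: -0.0002
```

```bash
python3 lev.py
```

```text
t 20.55 tcp [-36.67  -0.96 191.65] tilt -0.15 A [-25.79 193.3 ] rho 60.4 lean -1.031 lever~ 1.781 F [-3.05  0.32  4.68] Fn 5.58 Fu 0.21 tau 0.338 N@60 5.63
```

Emit:
{"op": "drive_tool", "data": {"deltas": [[[0, -0.03, 0.06, 0, 0, 0]]]}}

```text
time_s: 20.65
position: [0.5838, -0.0552, 0.1913]
tool_rot: [0.04, -0.66, 0.747, -0.065]
wrist_force: [-4.1, 0.3, 5.1]
opening: 0.0002
```

```bash
python3 lev.py
```

```text
t 20.65 tcp [-36.34  -0.95 191.29] tilt -0.15 A [-25.46 192.94] rho 60.4 lean -1.039 lever~ 1.789 F [-4.12 -0.15  5.1 ] Fn 6.48 Fu 0.96 tau 0.396 N@60 6.61
```

Emit:
{"op": "drive_tool", "data": {"deltas": [[[0, -0.03, 0.07, 0, 0, 0]]]}}

```text
time_s: 20.75
position: [0.5841, -0.0552, 0.1909]
tool_rot: [0.04, -0.66, 0.747, -0.065]
wrist_force: [-5.2, 0.6, 7.3]
opening: 0.0003
```

```bash
python3 lev.py
```

```text
t 20.75 tcp [-36.06  -0.98 190.94] tilt -0.15 A [-25.18 192.59] rho 60.4 lean -1.046 lever~ 1.796 F [-5.27 -0.01  7.34] Fn 8.99 Fu 0.89 tau 0.548 N@60 9.13
```

Emit:
{"op": "drive_tool", "data": {"deltas": [[[0, -0.03, 0.07, 0, 0, 0]]]}}

```text
time_s: 20.85
position: [0.5843, -0.0552, 0.1907]
tool_rot: [0.04, -0.66, 0.747, -0.065]
wrist_force: [-4.3, 1.1, 4.9]
opening: -0.0
```

```bash
python3 lev.py
```

```text
t 20.85 tcp [-35.88  -0.91 190.66] tilt -0.15 A [-25.  192.3] rho 60.4 lean -1.052 lever~ 1.802 F [-4.44  0.53  4.95] Fn 6.5 Fu 1.4 tau 0.4 N@60 6.66
```

Emit:
{"op": "drive_tool", "data": {"deltas": [[[0, -0.04, 0.07, 0, 0, 0]]]}}

```text
time_s: 20.95
position: [0.5846, -0.0552, 0.1902]
tool_rot: [0.04, -0.66, 0.747, -0.064]
wrist_force: [-3.3, 0.4, 4.6]
opening: -0.0
```

```bash
python3 lev.py
```

```text
t 20.95 tcp [-35.51  -0.89 190.19] tilt -0.15 A [-24.64 191.83] rho 60.5 lean -1.062 lever~ 1.812 F [-3.36  0.    4.57] Fn 5.63 Fu 0.7 tau 0.344 N@60 5.73
```

Emit:
{"op": "drive_tool", "data": {"deltas": [[[0, -0.04, 0.07, 0, 0, 0]]]}}

```text
time_s: 21.05
position: [0.585, -0.0552, 0.1897]
tool_rot: [0.04, -0.66, 0.747, -0.064]
wrist_force: [-3.4, -0.5, 6.0]
opening: -0.0001
```

```bash
python3 lev.py
```

```text
t 21.05 tcp [-35.12  -0.85 189.73] tilt -0.15 A [-24.24 191.37] rho 60.5 lean -1.072 lever~ 1.822 F [-3.29 -0.92  5.97] Fn 6.82 Fu 0.03 tau 0.413 N@60 6.88
```

Emit:
{"op": "drive_tool", "data": {"deltas": [[[0, -0.04, 0.07, 0, 0, 0]]]}}

```text
time_s: 21.15
position: [0.5853, -0.0554, 0.1892]
tool_rot: [0.04, -0.66, 0.747, -0.064]
wrist_force: [-3.8, -0.2, 6.1]
opening: -0.0003
```

```bash
python3 lev.py
```

```text
t 21.15 tcp [-34.82  -1.03 189.25] tilt -0.149 A [-23.94 190.88] rho 60.5 lean -1.081 lever~ 1.831 F [-3.71 -0.64  6.06] Fn 7.09 Fu 0.43 tau 0.431 N@60 7.19
```

Emit:
{"op": "drive_tool", "data": {"deltas": [[[0, -0.04, 0.08, 0, 0, 0]]]}}

```text
time_s: 21.25
position: [0.5857, -0.0554, 0.1886]
tool_rot: [0.04, -0.66, 0.747, -0.064]
wrist_force: [-3.9, 1.8, 4.2]
opening: 0.0002
```

```bash
python3 lev.py
```

```text
t 21.25 tcp [-34.42  -0.93 188.59] tilt -0.149 A [-23.54 190.23] rho 60.5 lean -1.094 lever~ 1.844 F [-4.12  1.36  4.23] Fn 5.65 Fu 1.72 tau 0.35 N@60 5.84
```

Emit:
{"op": "drive_tool", "data": {"deltas": [[[0, -0.04, 0.08, 0, 0, 0]]]}}

```text
time_s: 21.35
position: [0.5862, -0.0553, 0.1879]
tool_rot: [0.04, -0.66, 0.747, -0.064]
wrist_force: [-4.5, 1.1, 5.9]
opening: -0.0001
```

```bash
python3 lev.py
```

```text
t 21.35 tcp [-33.91  -0.81 187.92] tilt -0.149 A [-23.04 189.56] rho 60.6 lean -1.107 lever~ 1.857 F [-4.57  0.61  5.87] Fn 7.3 Fu 1.47 tau 0.45 N@60 7.49
```

Emit:
{"op": "drive_tool", "data": {"deltas": [[[0, -0.04, 0.08, 0, 0, 0]]]}}

```text
time_s: 21.45
position: [0.5866, -0.0555, 0.1872]
tool_rot: [0.04, -0.66, 0.747, -0.064]
wrist_force: [-3.5, -0.4, 4.2]
opening: 0.0004
```

```bash
python3 lev.py
```

```text
t 21.45 tcp [-33.51  -0.94 187.18] tilt -0.149 A [-22.63 188.81] rho 60.6 lean -1.121 lever~ 1.871 F [-3.41 -0.83  4.23] Fn 5.29 Fu 1.23 tau 0.327 N@60 5.45
```

```bash
python3 lv.py s23; python3 lev.py
```

```text
side 70 mean rel pin [43.1 26.5] lean fit -1.1287631585018814 lean mean -1.0191612430540797 maxd 79.53291496120191
t 21.55 tcp [-33.41  -0.88 187.03] tilt -0.149 A [-22.53 188.66] rho 60.6 lean -1.124 lever~ 1.874 F [-2.25  0.58  2.94] Fn 3.62 Fu 0.76 tau 0.223 N@60 3.72
```

View pics/s23.png

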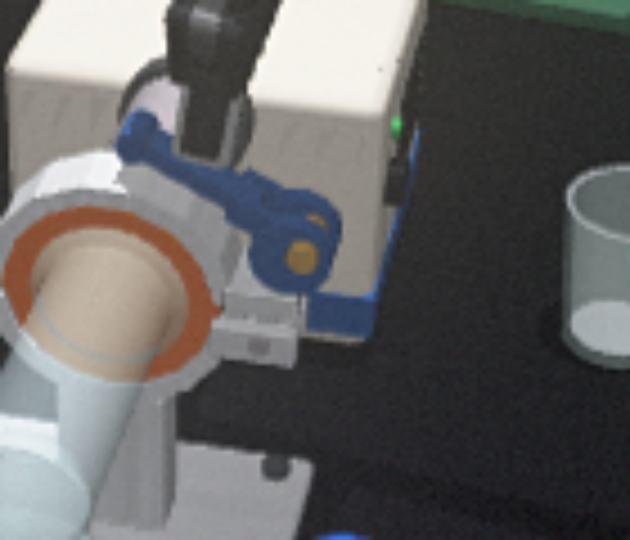

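Emit:
{"op": "drive_tool", "data": {"deltas": [[[0, -0.03, 0.08, 0, 0, 0]]]}}

```text
time_s: 21.65
position: [0.5871, -0.0556, 0.1864]
tool_rot: [0.04, -0.66, 0.747, -0.064]
wrist_force: [-3.4, -0.0, 6.0]
opening: 0.0001
```

```bash
python3 lev.py
```

```text
t 21.65 tcp [-32.98  -0.97 186.38] tilt -0.149 A [-22.11 188.01] rho 60.6 lean -1.137 lever~ 1.887 F [-3.4  -0.42  5.96] Fn 6.84 Fu 0.58 tau 0.417 N@60 6.96
```

Emit:
{"op": "drive_tool", "data": {"deltas": [[[0, -0.03, 0.08, 0, 0, 0]]]}}

```text
time_s: 21.75
position: [0.5876, -0.0555, 0.1856]
tool_rot: [0.04, -0.66, 0.747, -0.064]
wrist_force: [-4.4, 1.9, 5.5]
opening: 0.0002
```

```bash
python3 lev.py
```

```text
t 21.75 tcp [-32.57  -0.86 185.64] tilt -0.149 A [-21.69 187.27] rho 60.6 lean -1.151 lever~ 1.901 F [-4.6   1.36  5.53] Fn 6.92 Fu 1.95 tau 0.429 N@60 7.15
```

Emit:
{"op": "drive_tool", "data": {"deltas": [[[0, -0.03, 0.08, 0, 0, 0]]]}}

```text
time_s: 21.85
position: [0.588, -0.0555, 0.185]
tool_rot: [0.04, -0.66, 0.747, -0.064]
wrist_force: [-5.1, 1.0, 7.4]
opening: 0.0
```

```bash
python3 lev.py
```

```text
t 21.85 tcp [-32.14  -0.8  185.02] tilt -0.149 A [-21.26 186.65] rho 60.7 lean -1.163 lever~ 1.913 F [-5.21  0.37  7.38] Fn 8.84 Fu 1.86 tau 0.546 N@60 9.09
```

Emit:
{"op": "drive_tool", "data": {"deltas": [[[0, -0.03, 0.08, 0, 0, 0]]]}}

```text
time_s: 21.95
position: [0.5883, -0.0556, 0.1846]
tool_rot: [0.04, -0.66, 0.747, -0.064]
wrist_force: [-6.5, 0.9, 8.4]
opening: -0.0
```

```bash
python3 lev.py
```

```text
t 21.95 tcp [-31.79  -0.8  184.61] tilt -0.149 A [-20.92 186.25] rho 60.8 lean -1.172 lever~ 1.922 F [-6.51  0.09  8.4 ] Fn 10.27 Fu 2.73 tau 0.638 N@60 10.64
```

Emit:
{"op": "drive_tool", "data": {"deltas": [[[0, -0.03, 0.07, 0, 0, 0]]]}}

```text
time_s: 22.05
position: [0.5885, -0.0556, 0.1844]
tool_rot: [0.04, -0.66, 0.747, -0.064]
wrist_force: [-6.3, 1.2, 7.9]
opening: 0.0
```

```bash
python3 lev.py
```

```text
t 22.05 tcp [-31.64  -0.79 184.37] tilt -0.149 A [-20.76 186.  ] rho 60.8 lean -1.176 lever~ 1.926 F [-6.43  0.45  7.93] Fn 9.79 Fu 2.89 tau 0.61 N@60 10.17
```

Emit:
{"op": "drive_tool", "data": {"deltas": [[[0, -0.02, 0.07, 0, 0, 0]]]}}

```text
time_s: 22.15
position: [0.5885, -0.0556, 0.1843]
tool_rot: [0.04, -0.66, 0.747, -0.064]
wrist_force: [-6.8, 2.5, 9.4]
opening: -0.0002
```

```bash
python3 lev.py; python3 lv.py s24
```

```text
t 22.15 tcp [-31.62  -0.79 184.27] tilt -0.148 A [-20.74 185.9 ] rho 60.8 lean -1.178 lever~ 1.928 F [-7.05  1.71  9.4 ] Fn 11.38 Fu 2.91 tau 0.707 N@60 11.78
side 60 mean rel pin [44.9 24.8] lean fit -1.195484354010015 lean mean -1.0665139237415924 maxd 79.38182131502077
```

View pics/s24.png

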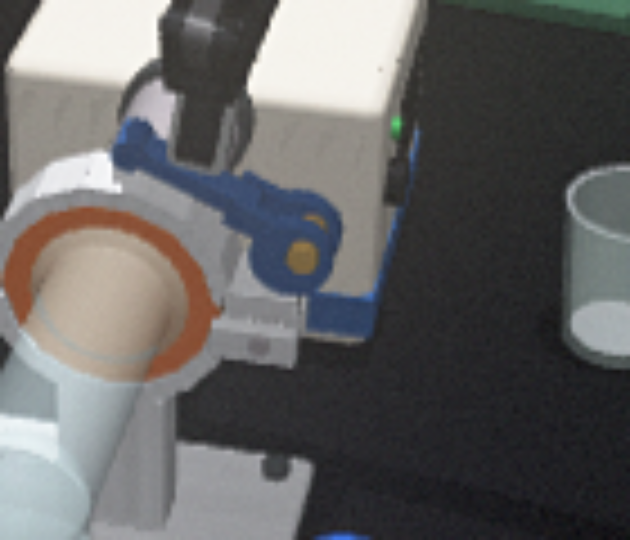

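Emit:
{"op": "drive_tool", "data": {"deltas": [[[0, 0.3, -0.6, 0, 0, 0], [0, 0.5, -2, 0, 0, 0], [0, 0, -4, 0, 0, 0], [0, 0, -4, 0, 0, 0], [0, 2, -3, 0, 0, 0], [0, 0, 0, 0, 0, 0]]]}}

```text
time_s: 22.85
position: [0.5415, -0.0466, 0.3164]
tool_rot: [0.04, -0.66, 0.747, -0.064]
wrist_force: [-0.9, 0.1, 0.8]
opening: 0.0001
```

```bash
python3 lev.py; python3 lv.py s25; python3 - <<'E'
from h import *
f=viewer.grab_frame('side'); save('s26',f)
for n in ['solvent','beaker','spare_ring']:
    r=viewer.find_in('side',n)
    if r: print(n,toW(f['extrinsics'],r[0]['location']))
f=viewer.grab_frame('wrist'); save('w26',f)
E
```

```text
t 22.85 tcp [-79.41   2.62 316.36] tilt -0.148 A [-68.53 317.98] rho 160.0 lean -0.072 lever~ 0.822 F [-0.86 -0.04  0.77] Fn 0.91 Fu -0.71 tau 0.142 N@60 2.37
side 102 mean rel pin [44.7 26.8] lean fit -1.1230422555349646 lean mean -1.0305746395130035 maxd 79.55999356638199
solvent [0.52359457 0.14670316 0.08993699]
beaker [ 0.40801715 -0.1984216   0.05166102]
spare_ring [ 0.78664167 -0.05720135  0.00941935]
```

View pics/s26.png

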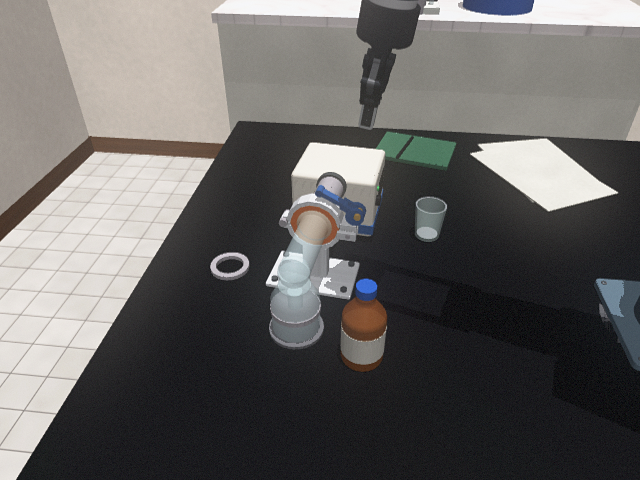

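View pics/s25.png

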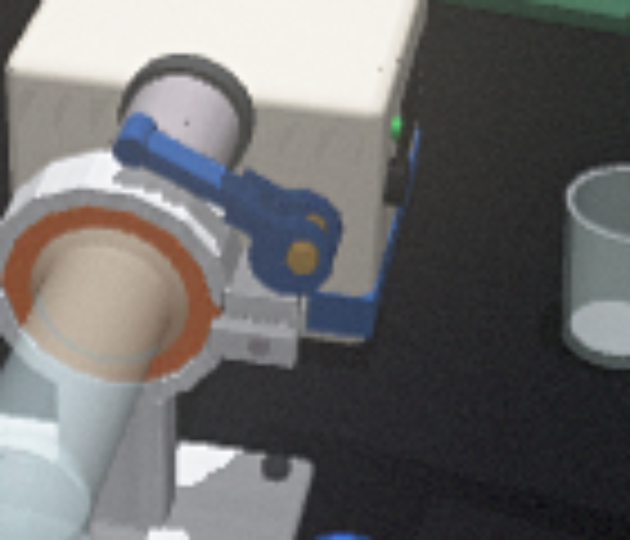

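View pics/w26.png

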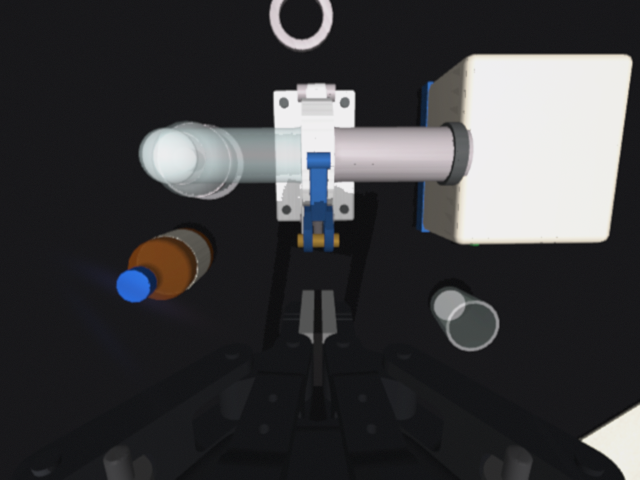

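```bash
python3 -c "
from h import *
print(order.job_done(), robot.state()['time_s'])"
```

```text
the job is handed in; nothing more can be done
the job is handed in; nothing more can be done
```

The clamp is closed and I handed the job in at about 23 s, with the arm clear of everything. The hand-in gives no verdict.

- **Jaw:** I swung it over and pressed it down in small steps. It stopped moving on the sleeve under about 9 N on the lug, at roughly 0.03 rad.
- **Bolt:** I pinched it by the cross pin and swung it up into the slot until it came against its stop. The pin measured near x -74, z 158 mm in the stand's frame; x -75, z 158 is expected.
- **Lever:** I pushed it over to about 1.93 rad. There it held firm, with about 10 N at 60 mm from the pin on two of the last three readings; the last was 11.8 N, still under the 13 N limit. After I backed off it stayed in the same place in the picture.
- **Bottle, beaker and spare ring:** all are standing. The bottle and ring measured within 3 mm of where they started. The beaker measured about 6 mm off, which I put down to the detector, as I never went near it.

**Less certain:**
- **Lever force:** the readings were noisy, by about 1 N either way. The push built to about 9 N twice and then dropped before the lever finally firmed up.
- **Early contact point:** for part of the push the finger lay flat on the bar, so its contact point was unclear. I backed off, changed the tilt and measured again.
- **Lever angle:** the camera fit moved from -1.20 to -1.12 rad of lean after I let go, although the lever's end did not move in the picture. I take that as fit error from the finger hiding part of the bar.
- **Glass:** I saw no cracks in the pictures.

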